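Get the ball pump out from behind the bottles in the kit crate

ROBOT

A 7-joint arm with a two-finger parallel gripper is mounted at the origin on the work surface. World frame = base frame: x ahead of the robot, y to its left, z up, the work surface at z = 0. Lengths are in mm, angles in degrees, forces in N, time in s.
With the tool pointing down it reaches from about 425 to 950 mm from the base axis. Payload 16.7 kg.
Tool frame: the origin (TCP) lies midway between the tips of the shut fingers; the grasp point (between the pads) lies 19 mm behind it; z points along the fingers, y is the direction in which the jaws open and shut (so a half turn about z gives the same grasp; the last joint's range is limited). The gripper opens to 94 mm and grips with 3 to 60 N. Pads are 16 mm wide; open, the fingers measure 119 mm over their backs; the gripper's body (75 mm by 177 mm) begins 78 mm behind the grasp point.
Start: joints at [56.179, 24.414, 4.234, 92.017, -1.954, 63.644, -3.845], TCP at [287.963, -610.45, 167.767] pointing down, gripper open.
Joint ranges: [-163.25, 163.25], [-28.42, 122.38], [-70.27, 78.77], [12.13, 141.07], [-58.53, 238.53], [9.26, 117.41], [-156.51, 156.51]. Speed limits (degrees/s): [108.29, 108.29, 136.94, 136.94, 172.46, 172.46, 172.46].

INTERFACE

Orientations are given as a 3x3 rotation matrix whose columns are the frame's x, y, z axes.
In Python, from cell import * gives the robot as it stands.
- The arm moves only by the tool play_rows, never from a script. Its argument "rows" is a list of rows, each a list of 7 numbers: the shift along the tool's x, y, z in m, then the turn, a rotation vector about the tool's x, y, z in degrees, then the opening, from -1 (shut) to 1 (fully open), so that 0 is half open. A call has 1 to 12 rows; each row is the pose to reach, as a shift and turn from the pose commanded when the call began, along the tool's axes at that moment; what a row does not reach only later rows make up. A row lasts 1/12 s, in which the tool goes at most 41.7 mm and 7.16 degrees, less where a joint would pass 70% of its speed; a pose out of reach is approached as far as the arm can. A call with a gripper value outside its range is refused whole. The fingers move at their own pace and stop on an object; "squeeze" is the grip in N (left out, the last holds). Time passes only in rows, so rows that repeat a pose let the fingers close. It gives the time, the measured TCP pose, the force and the opening at its end, in the units of the state.
- read_state(): the state, without advancing time (a new reading comes with each control period).
- camera(name): name is "side" or "top" or "wrist"; returns a dict with "pixels" (420x560x3 uint8, blue, green, red), "K" (3x3 intrinsics, pixels), "dist" ([k1, k2, p1, p2, k3] as OpenCV has them; the pictures are not rectified), "xyz" and "attitude" of the camera in the world. Camera axes: x right, y up, looking along -z (the intrinsics and any distortion apply to the point x, -y, -z); pixel columns grow to the right and rows downward; lengths in mm; the calibration is good to about 2 mm. A picture is of the moment at which its call begins. There is no depth.
- finish_job(): hands the job in, once; it reports no verdict.
The state is a dict: "t": time; "joint_positions": joint angles; "joint_velocities": joint speeds; "effort": joint torques, N m; "tcp_pos": TCP position; "orientation": TCP orientation; "contact_force": force on the tool from outside, world axes, zero at the start; "torque": the same for the moment, N m; "gripper_width": finger opening in mm.
Only numpy, scipy, OpenCV 4.12 (cv2) and the standard library are available. Lean on these libraries where they do the work, as an engineer would, in place of code of your own. Each camera call takes 0.05 s, during which the arm holds its last target. There are 200 camera calls.

TASK

The match balls need air and the pump lies at the back of the grey kit crate, behind three tall bottles: stand all three bottles upright in the white side tray to make room, then lift out the red pump and lay it flat, lengthwise, in the long black-lined bay of the green ball-gear tray. Only then put each bottle back upright in the crate in the very spot where it stood before. Do not knock any bottle over, and leave the roll of tape in the white tray undisturbed.

Things in the scene. Friction and masses are not known exactly. Their poses are not given: they have to be found in the camera images.
- spray_mid (a point): Cold-spray can: blue with a white band and tall white cap, 170 mm high, loose, 0.2-0.4 kg. Point: on its axis half-way up, 85 mm above its foot; z up its axis. Can 52 mm across up to 112 mm; the straight cap, 48 mm across, from 116 to 163 mm above the foot, is good to grip.
- oil_mid (a point): Massage-oil bottle: amber, paper label, black cap, 165 mm high, loose, 0.17-0.35 kg. Point: on its axis half-way up, 82.5 mm above its foot; z up its axis. Body 56 mm across up to 105 mm; the straight black cap, 38 mm across, from 120 to 165 mm above the foot, is good to grip.
- drink_mid (a point): Sports drink bottle: yellow, black lid, 172 mm high, loose, 0.28-0.56 kg. Point: on its axis half-way up, 86 mm above its foot; z up its axis. Body 62 mm across with a waist; the straight black lid, 58 mm across, from 114 to 150 mm above the foot, is good to grip; a nozzle 20 mm across rises above it.
- pump_mid (a point): Ball pump lying flat, loose, 0.13-0.25 kg, 32 mm high: red barrel 30 mm thick with 120 mm bare, to be gripped across. Point: middle of the barrel, 16 mm above what it lies on. x runs along it from the black handle (56 mm wide, ends 95 mm from the point) to the black foot (34 mm wide) and brass nozzle (ends 90 mm from the point); z up.
- crate_floor (a point): Grey open kit crate, fixed. Point: centre of its inner floor, 5 mm above the table; z up, x from the front wall (robot's side) to the back wall. Inside 175 mm (x) by 236 mm (y), rim 70 mm above the table. The bottles stand in a row along y at x = -47 mm, 70 mm apart, in any order; the pump lies along y at x = +27 mm.
- side_space (a point): White shallow side tray, fixed, 300 mm (its x) by 140 mm (its y), rim 16 mm above the table. Point: on its floor, 4 mm above the table, in the middle of its free part, which reaches 110 mm either way along x and 60 mm along y; z up. The tape roll stands about 140 mm from the point at +x. Three bottles fit in a row along x, 75 mm apart.
- pump_bay (a point): Long black-lined bay of the green ball-gear tray (fixed, rim 16 mm above the table). Point: centre of the bay's floor, 4 mm above the table; z up. The bay is 232 mm along x by 132 mm along y. Beyond a low cross wall at its +x end are a pressure gauge 28 mm high and valve needles. The pump lies along x, either way round.
- tape_mid (a point): Roll of tan sports tape in the side tray, loose, 60 mm across, 38 mm high with a hole. Point: its centre, half-way up; z along its axis, up. A bystander: leave it where it is.
There are look-alikes about, which are no part of the job. Of the things that look like the part that bears drink_mid, take the one that is farthest from the robot's base at the start.

How it is judged (in metres and radians):
On the way, in this order (a step that is already met when the one before it is completed fails the run):
1. all three bottles stand upright on the floor of the white side tray while the pump is still in the crate (x of spray_mid in the frame of side_space between -0.115 and 0.16 m and y of spray_mid in the frame of side_space between -0.062 and 0.062 m and z of spray_mid in the frame of side_space between 0.075 and 0.093 m and angle between each of spray_mid, oil_mid, drink_mid's own z axis and vertical below 0.12 rad and x of oil_mid in the frame of side_space between -0.115 and 0.16 m and y of oil_mid in the frame of side_space between -0.062 and 0.062 m and z of oil_mid in the frame of side_space between 0.0725 and 0.0905 m and x of drink_mid in the frame of side_space between -0.115 and 0.16 m and y of drink_mid in the frame of side_space between -0.062 and 0.062 m and z of drink_mid in the frame of side_space between 0.076 and 0.094 m and distance of pump_mid from where it was at the start of the episode below 0.04 m), for 0.2 s.
2. the pump is let go lying flat and lengthwise in the bay of the green tray while all three bottles still stand in the white tray (x of pump_mid in the frame of pump_bay between -0.04 and 0.04 m and y of pump_mid in the frame of pump_bay between -0.055 and 0.055 m and z of pump_mid in the frame of pump_bay between 0.008 and 0.022 m and angle between pump_mid's own x axis and vertical between 1.48 and 1.66 rad and angle between the x axis of pump_mid and the x axis of pump_bay, either way round below 0.4 rad and linear speed of pump below 0.02 m/s and contact force between pump and the fingers below 0.1 N and x of spray_mid in the frame of side_space between -0.115 and 0.16 m and y of spray_mid in the frame of side_space between -0.062 and 0.062 m and z of spray_mid in the frame of side_space between 0.075 and 0.093 m and angle between each of spray_mid, oil_mid, drink_mid's own z axis and vertical below 0.12 rad and x of oil_mid in the frame of side_space between -0.115 and 0.16 m and y of oil_mid in the frame of side_space between -0.062 and 0.062 m and z of oil_mid in the frame of side_space between 0.0725 and 0.0905 m and x of drink_mid in the frame of side_space between -0.115 and 0.16 m and y of drink_mid in the frame of side_space between -0.062 and 0.062 m and z of drink_mid in the frame of side_space between 0.076 and 0.094 m), for 0.2 s.
At the end, for the whole second after the job is handed in: Each bottle stands upright (within 7 degrees), at rest, within 15 mm of where it stood at the start; the pump lies flat and at rest in the green tray's long bay, within 40 mm of its centre along and 55 mm across, turned at most 23 degrees; the tape roll is within 20 mm of its start (distance of each of spray_mid, oil_mid, drink_mid from where it was at the start of the episode below 0.015 m and angle between each of spray_mid, oil_mid, drink_mid's own z axis and vertical below 0.12 rad and linear speed of each of spray, oil, drink, pump below 0.02 m/s and x of pump_mid in the frame of pump_bay between -0.04 and 0.04 m and y of pump_mid in the frame of pump_bay between -0.055 and 0.055 m and z of pump_mid in the frame of pump_bay between 0.008 and 0.022 m and angle between pump_mid's own x axis and vertical between 1.48 and 1.66 rad and angle between the x axis of pump_mid and the x axis of pump_bay, either way round below 0.4 rad and distance of tape_mid from where it was at the start of the episode below 0.02 m); the robot touches nothing.
It fails at once if the cold-spray can is tipped over (angle between spray_mid's own z axis and vertical above 0.7 rad).
It fails at once if the oil bottle is tipped over (angle between oil_mid's own z axis and vertical above 0.7 rad).
It fails at once if the drink bottle is tipped over (angle between drink_mid's own z axis and vertical above 0.7 rad).
It fails at once if the roll of tape is pushed away or knocked over (angle between tape_mid's own z axis and vertical above 0.7 rad or distance of tape_mid from where it was at the start of the episode above 0.03 m).
It also fails if it takes over 146 s, if anything falls off the work surface, if the arm or the gripper's body presses on something with over 40 N, if the wrist force passes 120 N, or if a joint passes its speed limit or range.

## Working session

There is one attempt and no reset: what is moved stays moved. The work goes in short steps, Python scripts to look and compute and a tool call to move; the robot and the scene stay as the last step left them, time stands still between calls to the robot, and variables do not carry over. Pictures are saved under pics/ and viewed, about 12 in all and at most 16, crops included, and the job is handed in when it is done.

Besides the shell and the picture viewer there is one more tool, called after "Emit:" in YAML: its name, and indented under it one key for each argument. play_rows: Moves the arm, as the interface text tells. Its arguments: {"type":"object","properties":{"rows":{"type":"array"},"squeeze":{"type":"number"}},"required":["rows"]}

```bash
mkdir -p pics; cat > h.py <<'E'
from cell import *
import numpy as np, cv2
def snap(n,f=None):
    c=camera(n)
    if f: cv2.imwrite('pics/'+f,c["pixels"])
    return c
def rays(c,uv):
    uv=np.array(uv,float).reshape(-1,1,2)
    p=cv2.undistortPoints(uv,np.array(c["K"]),np.array(c["dist"])).reshape(-1,2)
    d=np.c_[p[:,0],-p[:,1],-np.ones(len(p))]@np.array(c["attitude"]).T
    return np.array(c["xyz"]),d/np.linalg.norm(d,axis=1)[:,None]
def plane(c,uv,z):
    o,d=rays(c,uv); return o+d*((z-o[2])/d[:,2])[:,None]
def tri(c1,p1,c2,p2):
    o1,d1=rays(c1,p1);o2,d2=rays(c2,p2);d1=d1[0];d2=d2[0]
    s=np.linalg.lstsq(np.c_[d1,-d2],o2-o1,rcond=None)[0]
    a=o1+s[0]*d1;b=o2+s[1]*d2
    return (a+b)/2,np.linalg.norm(a-b)
def proj(c,P):
    P=np.array(P,float).reshape(-1,3); q=(P-np.array(c["xyz"]))@np.array(c["attitude"]); q=q*[1,-1,-1]
    return cv2.projectPoints(q,np.zeros(3),np.zeros(3),np.array(c["K"]),np.array(c["dist"]))[0].reshape(-1,2)
E
python3 - <<'E'
from h import *
np.set_printoptions(precision=3,suppress=True)
for n in ("side","top","wrist"):
    c=snap(n,n+"0.png"); print(n,np.array(c["K"]).tolist(),c["dist"],np.array(c["xyz"]),np.array(c["attitude"]).tolist())
s=read_state();print(s)
E
```

```text
side [[437.4440481370652, 0.0, 266.52470232812766], [0.0, 437.4440481370652, 206.10108360332686], [0.0, 0.0, 1.0]] [-0.052  0.     0.     0.     0.   ] [-68.606 677.866 601.617] [[-0.8076893022523437, 0.30388185303605153, -0.5052660788361892], [-0.5893927318985479, -0.4393005671978331, 0.6779610750218841], [-0.01594360725459926, 0.8453820621796029, 0.533924124134388]]
top [[396.0672670391181, 0.0, 278.97039333251445], [0.0, 396.0672670391181, 220.98003476914255], [0.0, 0.0, 1.0]] [-0.104  0.     0.     0.     0.   ] [275.95   29.968 991.99 ] [[0.005660316818820932, 0.9892651672794408, -0.14602188062441268], [-0.9998687776426575, 0.007815469952817037, 0.01418964146110252], [0.01517854765412683, 0.14592240142279825, 0.9891795916081746]]
wrist [[357.2810070307088, 0.0, 280.26031617709424], [0.0, 357.2810070307088, 210.20560709367223], [0.0, 0.0, 1.0]] [-0.088  0.     0.     0.     0.   ] [ 359.089 -576.385  384.793] [[0.4262336076620004, 0.8707313911856321, 0.24525854950106651], [-0.9046130677527663, 0.4103683664945539, 0.11520851284309733], [-0.0003306816632784293, -0.27096982891924104, 0.9625877842904057]]
{'t': 0.15, 'joint_positions': array([56.18 , 24.444,  4.233, 92.041, -1.952, 63.644, -3.843]), 'joint_velocities': array([ 0.022, -0.017, -0.04 , -0.167, -0.013,  0.027, -0.028]), 'effort': array([  0.004, -93.628,   3.67 , -45.444,  -0.049,   0.018,   0.   ]), 'tcp_pos': array([ 287.78 , -610.186,  167.233]), 'orientation': array([[ 0.904,  0.427, -0.001],
       [ 0.427, -0.904,  0.001],
       [-0.   , -0.001, -1.   ]]), 'contact_force': array([ 0.572, -0.039,  0.077]), 'torque': array([-0.021,  0.004, -0.007]), 'gripper_width': 94.16381655708383}
```

View pics/top0.png

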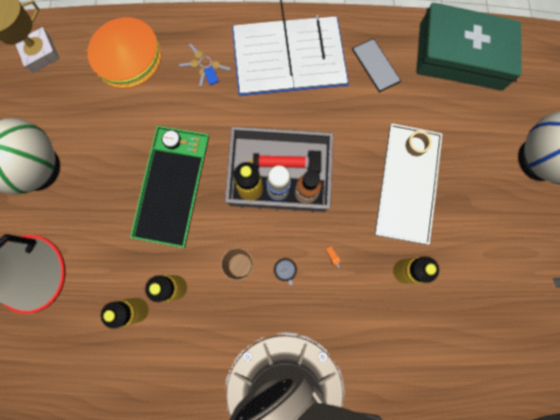

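View pics/side0.png

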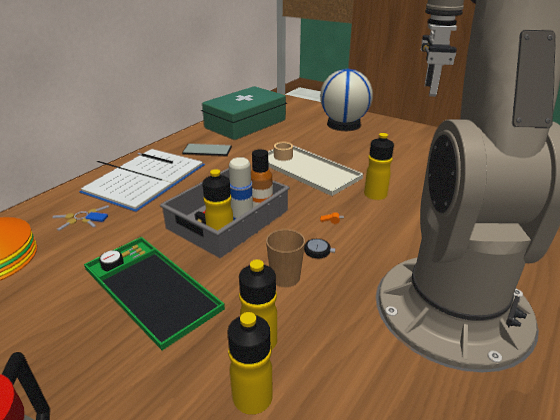

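The top view has the crate at px (229–331, 128–210). From left to right its bottles are drink, spray and oil. The white tray is at px (377–441, 124–243) with the tape at its top end, and the green bay is at px (131–208, 127–246). The drink bottle in the crate is the farthest look-alike. Next I'll measure.

```bash
cat > m.py <<'E'
from h import *
np.set_printoptions(precision=1,suppress=True)
t=snap("top");s=snap("side")
np.savez("c.npz",t=t["pixels"],s=s["pixels"])
def mask(c,lo,hi,box):
    h=cv2.cvtColor(c["pixels"],cv2.COLOR_BGR2HSV);m=cv2.inRange(h,lo,hi);k=np.zeros_like(m);x0,y0,x1,y1=box;k[y0:y1,x0:x1]=255
    return m&k
def big(m):
    return max(cv2.findContours(m,cv2.RETR_EXTERNAL,cv2.CHAIN_APPROX_NONE)[0],key=cv2.contourArea)
def rect(c,m,z):
    P=plane(c,big(m).reshape(-1,2),z)[:,:2].astype(np.float32)
    return cv2.minAreaRect(P),cv2.boxPoints(cv2.minAreaRect(P))
def cen(m):
    M=cv2.moments(big(m)); return [M['m10']/M['m00'],M['m01']/M['m00']]
w=mask(t,(0,0,150),(180,60,255),(365,115,450,250))
g=mask(t,(45,80,40),(85,255,255),(125,120,215,250))
cr=mask(t,(0,0,40),(180,50,150),(220,120,340,215))
for n,m,z in(("white",w,16),("green",g,16),("crate",cr,70)): r=rect(t,m,z);print(n,r[0],r[1].tolist())
bl=mask(t,(0,0,0),(180,255,60),(140,148,206,246));print("bay",rect(t,bl,4))
# tops
A=mask(t,(22,120,120),(35,255,255),(234,160,258,182)); B=mask(s,(22,120,120),(35,255,255),(205,168,228,177))
pa,pb=cen(A),cen(B);print("drink nozzle",pa,pb,tri(t,pa,s,pb))
red=mask(t,(0,150,90),(8,255,255),(250,145,315,175)); red2=mask(t,(172,150,90),(180,255,255),(250,145,315,175))
print("pump",cen(red|red2),rect(t,red|red2,25)[0])
print("tape",plane(t,[[420,141]],40))
v=cv2.resize(t["pixels"][115:255,125:455],None,fx=2.4,fy=2.4,interpolation=cv2.INTER_CUBIC)
u=cv2.resize(s["pixels"][130:260,150:360],None,fx=3.5,fy=3.5,interpolation=cv2.INTER_CUBIC)[:260]
u=cv2.resize(s["pixels"][140:225,190:290],None,fx=3,fy=3,interpolation=cv2.INTER_CUBIC)
o=np.zeros((600,792,3),np.uint8);o[:336]=v;o[340:595,:300]=u;cv2.imwrite("pics/z1.png",o)
E
python3 m.py
```

```text
white ((523.810302734375, -320.3907165527344), (143.46250915527344, 303.2305908203125), 80.0458984375) [[362.07794189453125, -364.8340759277344], [660.7438354492188, -417.2502746582031], [685.5426635742188, -275.9473571777344], [386.87677001953125, -223.53115844726562]]
green ((511.049560546875, 294.1193542480469), (141.49237060546875, 299.408935546875), 80.19962310791016) [[351.4876403808594, 249.88766479492188], [646.5272216796875, 198.92349243164062], [670.6114501953125, 338.3510437011719], [375.5718994140625, 389.3152160644531]]
crate ((540.6773681640625, 16.341400146484375), (249.4721221923828, 195.86146545410156), 86.82788848876953) [[435.99432373046875, -102.78449249267578], [631.5557250976562, -113.6225814819336], [645.3604125976562, 135.46728515625], [449.79901123046875, 146.30538940429688]]
bay (((483.5075988769531, 300.94384765625), (121.93380737304688, 227.35940551757812), 80.19412231445312), array([[361.1, 260.2],
       [585.1, 221.5],
       [605.9, 341.7],
       [381.9, 380.4]], dtype=float32))
drink nozzle [245.35294117647058, 170.9470588235294] [214.75457875457872, 172.08058608058607] (array([503.3,  90.2, 175. ]), np.float64(0.6521836384238238))
pump [281.0275, 160.89583333333331] ((572.3636474609375, 11.901603698730469), (117.25721740722656, 25.6120548248291), 88.42930603027344)
tape [[ 626.8 -344.5   40. ]]
```

View pics/z1.png

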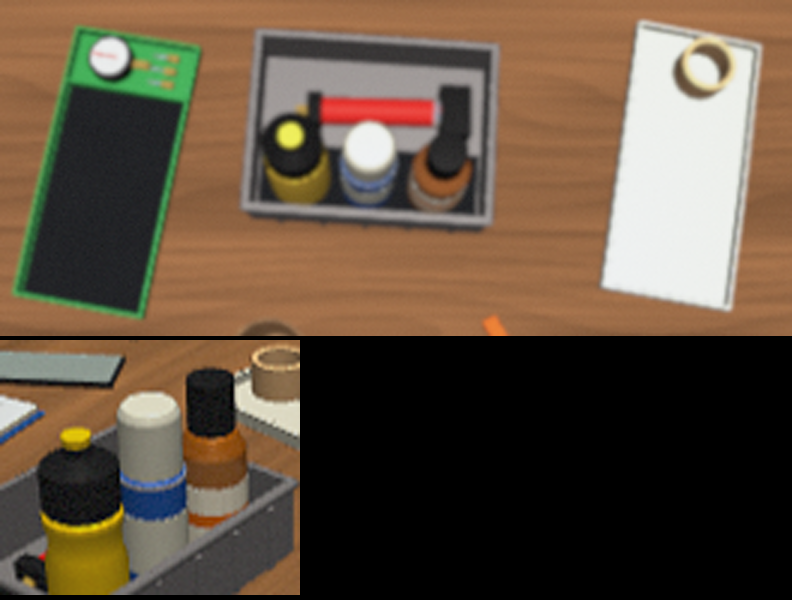

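The zoom confirms the order drink, spray, oil (+y to −y). The pump lies behind them with its handle toward −y, and the tape is at the tray's far end. I'll go above the crate for a close look.

```bash
cat > go.py <<'E'
import sys
from h import *
from scipy.spatial.transform import Rotation as R
# x y z  jaw-angle(world angle of tool y, deg)
def go(x,y,z,a):
    s=read_state();Rm=np.array(s["orientation"]);ar=np.radians(a)
    ty=np.array([np.cos(ar),np.sin(ar),0]);tz=np.array([0,0,-1.]);tx=np.cross(ty,tz)
    T=np.c_[tx,ty,tz]
    print("shift",np.round(Rm.T@(np.array([x,y,z])-s["tcp_pos"])/1000,4),"rot",np.round(R.from_matrix(Rm.T@T).as_rotvec(degrees=True),2),"t",s["t"])
if __name__=="__main__": go(*map(float,sys.argv[1:5]))
E
python3 go.py 495 20 360 -3.2
python3 - <<'E'
from h import *
t=snap("top");print(plane(t,[[427,270]],170),plane(t,[[285,268],[237,262]],50))
E
```

```text
shift [ 0.4562 -0.4818 -0.1923] rot [-3.000e-02 -2.000e-02 -6.154e+01] t 0.25
[[ 295.36629355 -294.30302423  170.        ]] [[302.61899131   1.54477174  50.        ]
 [315.96243399 115.36633908  50.        ]]
```

Emit:
play_rows:
  rows:
    - [0.02,-0.02,-0.02,0,0,-3,1]
    - [0.05,-0.05,-0.05,0,0,-8,1]
    - [0.08,-0.08,-0.08,0,0,-13,1]
    - [0.11,-0.11,-0.11,0,0,-18,1]
    - [0.14,-0.14,-0.13,0,0,-23,1]
    - [0.17,-0.17,-0.15,0,0,-28,1]
    - [0.195,-0.2,-0.16,0,0,-33,1]
    - [0.22,-0.23,-0.17,0,0,-38,1]
    - [0.245,-0.26,-0.18,0,0,-43,1]
    - [0.27,-0.29,-0.185,0,0,-48,1]
    - [0.295,-0.32,-0.19,0,0,-52,1]
    - [0.32,-0.34,-0.192,0,0,-55,1]

```text
t: 1.3
tcp_pos: [424.7, -184.5, 358.5]
orientation: [[0.166, 0.986, 0.001], [0.986, -0.166, -0.001], [-0.001, 0.001, -1.0]]
contact_force: [1.3, -0.1, 1.1]
gripper_width: 93.8
```

```bash
python3 go.py 495 20 360 -3.2
```

```text
shift [ 0.2133  0.0354 -0.0016] rot [ 0.07  0.05 -6.35] t 1.3
```

Emit:
play_rows:
  rows:
    - [0.04,0.006,0,0,0,-1.5,1]
    - [0.08,0.013,0,0,0,-3,1]
    - [0.12,0.02,0,0,0,-4.5,1]
    - [0.155,0.026,0,0,0,-5.5,1]
    - [0.19,0.032,0,0,0,-6.2,1]
    - [0.205,0.034,-0.0015,0,0,-6.3,1]
    - [0.213,0.0354,-0.0015,0,0,-6.3,1]
    - [0.213,0.0354,-0.0015,0,0,-6.3,1]

```text
t: 1.97
tcp_pos: [496.0, 18.8, 358.8]
orientation: [[0.058, 0.998, -0.0], [0.998, -0.058, 0.0], [0.0, -0.0, -1.0]]
contact_force: [-0.3, -0.4, -0.4]
gripper_width: 94.0
```

```bash
python3 - <<'E'
from h import *
c=snap("wrist","w1.png");print(c["xyz"],read_state()["tcp_pos"])
E
```

```text
[500.57498493  97.70259283 576.49403206] [495.78486243  17.21374628 358.77190174]
```

View pics/w1.png

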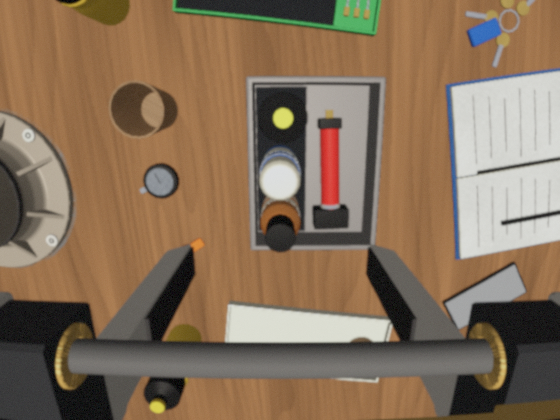

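The wrist view has the drink nozzle at (283,118), the spray cap at (279,180) and the oil cap at (281,236). The pump runs along x≈330, with the crate rim corners around (248–385, 78–250).

```bash
cat > m2.py <<'E'
from h import *
np.set_printoptions(precision=1,suppress=True)
w=snap("wrist");s=snap("side");t=snap("top")
def mk(c,lo,hi,box,comb=None):
    h=cv2.cvtColor(c["pixels"],cv2.COLOR_BGR2HSV);m=cv2.inRange(h,lo,hi);k=np.zeros_like(m);x0,y0,x1,y1=box;k[y0:y1,x0:x1]=255;m&=k
    C=max(cv2.findContours(m,cv2.RETR_EXTERNAL,cv2.CHAIN_APPROX_NONE)[0],key=cv2.contourArea)
    return C.reshape(-1,2).astype(np.float32)
def circ(c,z,*a):
    C=mk(c,*a);(u,v),r=cv2.minEnclosingCircle(C);return [u,v],r
noz=circ(w,0,(22,120,120),(35,255,255),(265,100,300,135));print("noz",noz,plane(w,[noz[0]],177))
nt=mk(t,(22,120,120),(35,255,255),(234,160,258,182)).mean(0);ns=mk(s,(22,120,120),(35,255,255),(205,168,228,177)).mean(0)
print("tri w-s",tri(w,noz[0],s,ns),"w-t",tri(w,noz[0],t,nt))
cap=circ(w,0,(0,0,170),(180,50,255),(250,150,305,205));print("spray",cap,plane(w,[cap[0]],172))
cs=mk(s,(0,0,120),(60,60,255),(225,150,256,172));top=[cs[:,0].mean(),cs[:,1].min()+3];print(" side cap",top,tri(w,cap[0],s,top))
oc=circ(w,0,(0,0,0),(180,255,45),(262,215,300,252));print("oil",oc,plane(w,[oc[0]],168))
os_=mk(s,(0,0,0),(180,255,60),(248,148,275,172));top=[os_[:,0].mean(),os_[:,1].min()+3];print(" side oil",top,tri(w,oc[0],s,top))
pr=mk(w,(0,150,90),(8,255,255),(310,100,350,215));(u,v),sz,an=cv2.minAreaRect(pr);print("pump px",u,v,sz,an,plane(w,[[u,v]],21))
P=plane(w,pr,21)[:,:2].astype(np.float32);print(" rect",cv2.minAreaRect(P))
pt=mk(t,(0,150,90),(8,255,255),(250,145,315,175));print(" tri t-w",tri(w,[u,v],t,cv2.minAreaRect(pt)[0]))
print("rim",plane(w,[[248,78],[385,78],[378,247],[252,250]],70)[:,:2].tolist())
tp=plane(t,[[239,133],[331,133],[328,207],[230,207]],70)
E
python3 m2.py
```

```text
noz ([282.73529052734375, 116.2450942993164], 10.646501541137695) [[502.7  89.6 177. ]]
tri w-s (array([502.9,  89.8, 175.2]), np.float64(0.7514208804548224)) w-t (array([502.6,  89.8, 178.3]), np.float64(0.3615716611994362))
spray ([279.06829833984375, 178.8243865966797], 19.314220428466797) [[494.4  19.8 172. ]]
 side cap [np.float32(239.40741), np.float32(160.0)] (array([494. ,  20.3, 176.9]), np.float64(1.364420520069959))
oil ([280.0865783691406, 227.24859619140625], 13.203369140625) [[491.9 -40.  168. ]]
 side oil [np.float32(259.57812), np.float32(153.0)] (array([489.4, -42.3, 169.4]), np.float64(7.231137935336811))
pump px 329.5 164.5 (75.0, 17.0) 90.0 [[572.2   9.4  21. ]]
 rect ((572.3353881835938, 7.888225555419922), (118.95244598388672, 26.464187622070312), 88.87826538085938)Traceback (most recent call last):
  File "m2.py", line 19, in <module>
    pt=mk(t,(0,150,90),(8,255,255),(250,145,315,175));print(" tri t-w",tri(w,[u,v],t,cv2.minAreaRect(pt)[0]))
  File "m2.py", line 6, in mk
    C=max(cv2.findContours(m,cv2.RETR_EXTERNAL,cv2.CHAIN_APPROX_NONE)[0],key=cv2.contourArea)
ValueError: max() iterable argument is empty
```

```bash
python3 go.py 492.5 -50 130 -3.2; python3 - <<'E'
from h import *
print(plane(snap("wrist"),[[281,236]],170), plane(snap("wrist"),[[248,78],[385,78],[378,247],[252,250]],70)[:,:2].round(1).tolist())
E
```

```text
shift [-0.0659  0.001   0.2289] rot [-0.    0.02 -0.38] t 2.1667
[[492.09593544 -51.92613082 170.        ]] [[459.7, 140.2], [645.3, 129.8], [637.0, -115.4], [444.6, -107.8]]
```

Emit:
play_rows:
  rows:
    - [-0.02,0,0.01,0,0,0,1]
    - [-0.045,0.001,0.03,0,0,0,1]
    - [-0.062,0.001,0.06,0,0,0,1]
    - [-0.067,0.001,0.095,0,0,0,1]
    - [-0.067,0.001,0.13,0,0,0,1]
    - [-0.067,0.001,0.155,0,0,0,1]
    - [-0.067,0.001,0.175,0,0,0,1]
    - [-0.067,0.001,0.195,0,0,0,1]
    - [-0.067,0.001,0.21,0,0,0,1]
    - [-0.067,0.001,0.222,0,0,0,1]
    - [-0.067,0.001,0.229,0,0,0,1]
    - [-0.067,0.001,0.229,0,0,0,1]

```text
t: 3.27
tcp_pos: [492.0, -49.9, 128.8]
orientation: [[0.061, 0.998, -0.002], [0.998, -0.061, 0.0], [0.0, -0.002, -1.0]]
contact_force: [0.3, -0.1, 0.3]
gripper_width: 93.9
```

```bash
python3 go.py 492.5 -51 130 -3.2;python3 - <<'E'
from h import *
c=snap("wrist");cv2.imwrite("pics/w2.png",c["pixels"])
E
```

```text
shift [-0.001   0.0006 -0.0012] rot [-0.11 -0.01 -0.3 ] t 3.2667
```

View pics/w2.png

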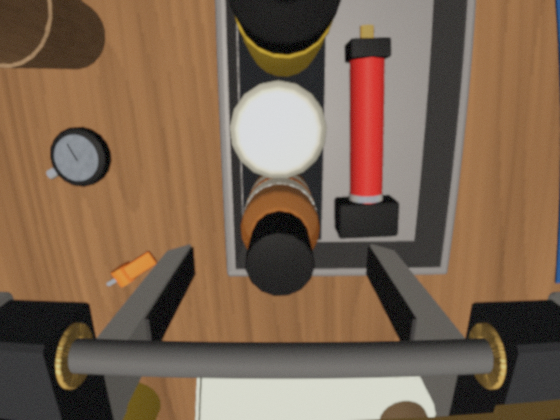

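```bash
python3 - <<'E'
from h import *
c=snap("wrist");print(proj(c,[[492,-50,170],[492,-50,128]]),plane(c,[[280,262]],170),plane(c,[[278,130]],172), plane(c,[[219,100],[468,100],[233,250],[449,250]],70))
E
```

```text
[[279.50061769 262.58797477]
 [279.68455768 236.06762577]] [[492.28994549 -49.67228244 170.        ]] [[495.61097835  19.96463566 172.        ]] [[451.79237444  39.65893943  70.        ]
 [641.43525263  29.98257437  70.        ]
 [450.88549379 -80.91886739  70.        ]
 [633.66638404 -92.7601609   70.        ]]
```

Emit:
play_rows:
  squeeze: 30
  rows:
    - [0,0,0,0,0,0,0.3]
    - [0,0,0,0,0,0,0]
    - [0,0,0,0,0,0,-0.5]
    - [0,0,0,0,0,0,-1]
    - [0,0,0,0,0,0,-1]
    - [0,0,0,0,0,0,-1]
    - [0,0,0,0,0,0,-1]
    - [0,0,0,0,0,0,-1]

```text
t: 4.03
tcp_pos: [492.8, -49.3, 129.9]
orientation: [[0.06, 0.998, -0.0], [0.998, -0.06, 0.0], [0.0, -0.0, -1.0]]
contact_force: [-0.2, 0.5, -0.6]
gripper_width: 44.3
```

```bash
python3 - <<'E'
from h import *
x=np.array([.985,-.173]);o=np.array([523.8,-320.4])-34*x
for k in(-75,0,75): print(k,o+k*x)
E
python3 go.py 564.5 -326.5 230 -100
```

```text
-75 [ 416.435 -301.543]
0 [ 490.31  -314.518]
75 [ 564.185 -327.493]
shift [-0.2724  0.0882 -0.1001] rot [-0.   -0.   96.55] t 4.0333
```

Emit:
play_rows:
  rows:
    - [0,0,0,0,0,0,-1]
    - [0,0,0,0,0,0,-1]
    - [0,0,0,0,0,0,-1]
    - [0,0,-0.005,0,0,0,-1]
    - [0,0,-0.015,0,0,0,-1]
    - [0,0,-0.03,0,0,0,-1]
    - [0,0,-0.05,0,0,0,-1]
    - [0,0,-0.07,0,0,0,-1]
    - [0,0,-0.085,0,0,0,-1]
    - [0,0,-0.095,0,0,0,-1]
    - [0,0,-0.1,0,0,0,-1]
    - [0,0,-0.1,0,0,0,-1]

```text
t: 5.03
tcp_pos: [493.2, -49.4, 231.0]
orientation: [[0.06, 0.998, 0.001], [0.998, -0.06, -0.0], [-0.0, 0.002, -1.0]]
contact_force: [-0.5, 0.6, -2.4]
gripper_width: 35.3
```

```bash
python3 go.py 559.3 -326.6 230 -100
```

```text
shift [-0.2727  0.0827  0.0011] rot [ 7.000e-02 -7.000e-02  9.655e+01] t 5.0333
```

Emit:
play_rows:
  rows:
    - [-0.006,0.002,0,0,0,2,-1]
    - [-0.018,0.006,0,0,0,6,-1]
    - [-0.036,0.011,0,0,0,12,-1]
    - [-0.054,0.016,0,0,0,18,-1]
    - [-0.072,0.022,0,0,0,24,-1]
    - [-0.09,0.027,0,0,0,30,-1]
    - [-0.108,0.033,0,0,0,36,-1]
    - [-0.126,0.038,0,0,0,42,-1]
    - [-0.144,0.044,0,0,0,48,-1]
    - [-0.162,0.049,0,0,0,54,-1]
    - [-0.174,0.053,0,0,0,59,-1]
    - [-0.18,0.055,0,0,0,61,-1]

```text
t: 6.03
tcp_pos: [536.3, -234.7, 228.3]
orientation: [[0.906, 0.423, -0.002], [0.423, -0.906, 0.0], [-0.002, -0.001, -1.0]]
contact_force: [-0.5, -0.5, -1.6]
gripper_width: 35.3
```

```bash
python3 go.py 559.3 -326.6 230 -100
```

```text
shift [-0.018   0.093  -0.0018] rot [-3.000e-02  1.300e-01  3.501e+01] t 6.0333
```

Emit:
play_rows:
  rows:
    - [-0.001,0.006,0,0,0,3,-1]
    - [-0.003,0.018,0,0,0,8,-1]
    - [-0.006,0.034,0,0,0,14,-1]
    - [-0.01,0.052,0,0,0,20,-1]
    - [-0.013,0.07,0,0,0,26,-1]
    - [-0.016,0.083,0,0,0,31,-1]
    - [-0.018,0.091,0,0,0,34,-1]
    - [-0.018,0.093,0,0,0,35,-1]
    - [-0.018,0.093,0,0,0,35,-1]
    - [-0.018,0.093,0,0,0,35,-1]

```text
t: 6.87
tcp_pos: [560.5, -323.4, 229.1]
orientation: [[0.987, -0.163, -0.001], [-0.163, -0.987, 0.001], [-0.001, -0.001, -1.0]]
contact_force: [0.8, -0.2, -2.0]
gripper_width: 35.5
```

```bash
python3 go.py 559.3 -326.6 130 -100; python3 - <<'E'
from h import *
w=snap("wrist","w3.png");t=snap("top");print(proj(w,[[559.3,-326.6,4],[627,-345,42]]),proj(t,[[559.3,-326.6,4]]))
E
```

```text
shift [-0.0006  0.0034  0.0991] rot [-0.03  0.07  0.64] t 6.8667
[[282.97498264 175.46015083]
 [289.80170539 119.23685611]] [[409.93987924 170.08059328]]
```

View pics/w3.png

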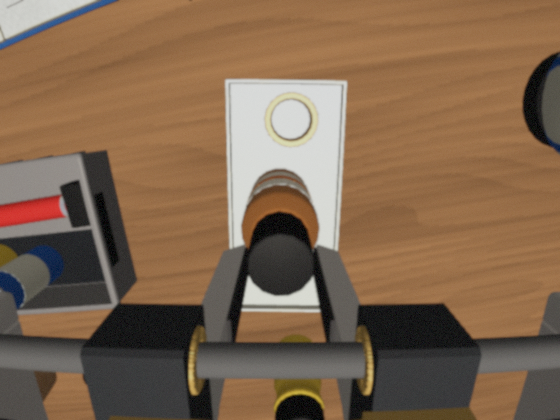

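Emit:
play_rows:
  rows:
    - [0,0.003,0.01,0,0,0.6,-1]
    - [0,0.0034,0.025,0,0,0.6,-1]
    - [0,0.0034,0.045,0,0,0.6,-1]
    - [0,0.0034,0.065,0,0,0.6,-1]
    - [0,0.0034,0.08,0,0,0.6,-1]
    - [0,0.0034,0.09,0,0,0.6,-1]
    - [0,0.0034,0.095,0,0,0.6,-1]
    - [0,0.0034,0.098,0,0,0.6,-1]
    - [0,0.0034,0.0995,0,0,0.6,-1]
    - [0,0.0034,0.1,0,0,0.6,-1]
    - [0,0.0034,0.1,0,0,0.6,-1]
    - [0,0.0034,0.1,0,0,0.6,-1]

```text
t: 7.97
tcp_pos: [560.5, -327.5, 130.6]
orientation: [[0.985, -0.174, 0.001], [-0.174, -0.985, -0.0], [0.001, 0.0, -1.0]]
contact_force: [-0.3, -0.4, -2.3]
gripper_width: 35.2
```

Emit:
play_rows:
  rows:
    - [0,0,0.001,0,0,0,-1]
    - [0,0,0.0015,0,0,0,-1]
    - [0,0,0.0015,0,0,0,-1]
    - [0,0,0.0015,0,0,0,-1]

```text
t: 8.3
tcp_pos: [560.6, -327.4, 128.9]
orientation: [[0.985, -0.174, 0.001], [-0.174, -0.985, -0.0], [0.001, 0.0, -1.0]]
contact_force: [0.6, 0.2, 3.5]
gripper_width: 35.3
```

Emit:
play_rows:
  rows:
    - [0,0,0,0,0,0,-0.4]
    - [0,0,0,0,0,0,0.2]
    - [0,0,0,0,0,0,0.8]
    - [0,0,0,0,0,0,1]
    - [0,0,0,0,0,0,1]
    - [0,0,-0.01,0,0,0,1]
    - [0,0,-0.03,0,0,0,1]
    - [0,0,-0.06,0,0,0,1]
    - [0,0,-0.09,0,0,0,1]
    - [0,0,-0.115,0,0,0,1]
    - [0,0,-0.12,0,0,0,1]

```text
t: 9.22
tcp_pos: [561.8, -328.2, 254.0]
orientation: [[0.985, -0.175, 0.006], [-0.175, -0.985, -0.003], [0.006, 0.002, -1.0]]
contact_force: [-0.4, -0.4, 0.1]
gripper_width: 93.9
```

```bash
python3 go.py 495.6 20 250 -3.2; python3 - <<'E'
from h import *
w=snap("wrist");p=w["pixels"]
h=cv2.cvtColor(p,cv2.COLOR_BGR2HSV);m=cv2.inRange(h,(0,0,0),(180,255,55));m[:200]=0;m[300:]=0;m[:,:235]=0;m[:,325:]=0
C=max(cv2.findContours(m,0,1)[0],key=cv2.contourArea);q=cv2.minEnclosingCircle(C);print(q,plane(w,[q[0]],169))
E
```

```text
shift [-0.126  -0.3313  0.0027] rot [  0.36  -0.17 -96.86] t 9.2167
((287.0, 222.0), 9.999999747378752e-05) [[ 544.34136644 -331.22031821  169.        ]]
```

Emit:
play_rows:
  rows:
    - [-0.004,-0.01,0,0,0,-3,1]
    - [-0.012,-0.033,0,0,0,-9,1]
    - [-0.021,-0.056,0,0,0,-16,1]
    - [-0.03,-0.08,0,0,0,-23,1]
    - [-0.04,-0.104,0,0,0,-30,1]
    - [-0.049,-0.128,0,0,0,-37,1]
    - [-0.058,-0.152,0,0,0,-44,1]
    - [-0.067,-0.176,0,0,0,-51,1]
    - [-0.076,-0.2,0,0,0,-58,1]
    - [-0.085,-0.224,0,0,0,-65,1]
    - [-0.094,-0.248,0,0,0,-72,1]
    - [-0.1,-0.26,0,0,0,-76,1]

```text
t: 10.27
tcp_pos: [506.2, -50.9, 247.9]
orientation: [[0.399, 0.917, -0.001], [0.917, -0.399, 0.001], [0.0, -0.001, -1.0]]
contact_force: [0.5, 0.2, 0.6]
gripper_width: 94.1
```

```bash
python3 go.py 495.6 20 230 -3.2
```

```text
shift [ 0.0608 -0.038   0.018 ] rot [-5.000e-02 -2.000e-02 -2.029e+01] t 10.2667
```

Emit:
play_rows:
  rows:
    - [0.01,-0.006,0,0,0,-3,1]
    - [0.028,-0.018,0,0,0,-9,1]
    - [0.046,-0.03,0,0,0,-15,1]
    - [0.057,-0.036,0,0,0,-19,1]
    - [0.061,-0.038,0.01,0,0,-20.3,1]
    - [0.061,-0.038,0.03,0,0,-20.3,1]
    - [0.061,-0.038,0.055,0,0,-20.3,1]
    - [0.061,-0.038,0.08,0,0,-20.3,1]
    - [0.061,-0.038,0.1,0,0,-20.3,1]
    - [0.061,-0.038,0.113,0,0,-20.3,1]
    - [0.061,-0.038,0.121,0,0,-20.3,1]
    - [0.061,-0.038,0.122,0,0,-20.3,1]

```text
t: 11.27
tcp_pos: [496.0, 16.7, 124.4]
orientation: [[0.067, 0.998, -0.003], [0.998, -0.067, 0.0], [-0.0, -0.003, -1.0]]
contact_force: [-0.4, -0.4, -0.6]
gripper_width: 93.7
```

```bash
python3 - <<'E'
from h import *
w=snap("wrist");p=w["pixels"];s=read_state();print(s["tcp_pos"])
h=cv2.cvtColor(p,cv2.COLOR_BGR2HSV);m=cv2.inRange(h,(0,0,170),(180,60,255));k=0*m;k[205:310,230:330]=255;m&=k
C=max(cv2.findContours(m,0,1)[0],key=cv2.contourArea);q=cv2.minEnclosingCircle(C);print(q,plane(w,[q[0]],168))
E
```

```text
[496.62349591  16.90768347 125.37652417]
((279.5, 257.0), 71.79320526123047) [[495.9231987  21.1726211 168.       ]]
```

Emit:
play_rows:
  rows:
    - [0.002,0,0,0,0,0,0.5]
    - [0.003,0,0,0,0,0,0.2]
    - [0.003,0,0,0,0,0,-0.3]
    - [0.003,0,0,0,0,0,-1]
    - [0.003,0,0,0,0,0,-1]
    - [0.003,0,0,0,0,0,-1]
    - [0.003,0,0,0,0,0,-1]
    - [0.003,0,0,0,0,0,-1]
    - [0.003,0,0,0,0,0,-1]
    - [0.003,0,0,0,0,0,-1]
    - [0.003,0,0,0,0,0,-1]

```text
t: 12.23
tcp_pos: [497.5, 20.3, 126.5]
orientation: [[0.065, 0.998, 0.0], [0.998, -0.065, 0.0], [0.0, 0.0, -1.0]]
contact_force: [-1.4, -0.2, 2.9]
gripper_width: 46.1
```

Emit:
play_rows:
  rows:
    - [0,0,-0.005,0,0,0,-1]
    - [0,0,-0.015,0,0,0,-1]
    - [0,0,-0.03,0,0,0,-1]
    - [0,0,-0.05,0,0,0,-1]
    - [0,0,-0.07,0,0,0,-1]
    - [0,0,-0.085,0,0,0,-1]
    - [0,0,-0.095,0,0,0,-1]
    - [0,0,-0.1,0,0,0,-1]
    - [0,0,-0.1,0,0,0,-1]
    - [0,0,-0.1,0,0,0,-1]

```text
t: 13.07
tcp_pos: [497.2, 20.2, 226.0]
orientation: [[0.065, 0.998, -0.001], [0.998, -0.065, -0.0], [-0.0, -0.001, -1.0]]
contact_force: [0.0, -0.2, -2.9]
gripper_width: 46.0
```

```bash
python3 go.py 487.4 -314 227 -100
```

```text
shift [-0.3341  0.0121 -0.001 ] rot [-2.000e-02  3.000e-02  9.625e+01] t 13.0667
```

Emit:
play_rows:
  rows:
    - [-0.006,0,0,0,0,2,-1]
    - [-0.02,0.001,0,0,0,6,-1]
    - [-0.042,0.002,0,0,0,12,-1]
    - [-0.064,0.002,0,0,0,18,-1]
    - [-0.086,0.003,0,0,0,24,-1]
    - [-0.108,0.004,0,0,0,30,-1]
    - [-0.13,0.005,0,0,0,36,-1]
    - [-0.152,0.006,0,0,0,42,-1]
    - [-0.174,0.006,0,0,0,48,-1]
    - [-0.194,0.007,0,0,0,54,-1]
    - [-0.21,0.008,0,0,0,60,-1]
    - [-0.22,0.008,0,0,0,63,-1]

```text
t: 14.07
tcp_pos: [490.1, -202.1, 225.3]
orientation: [[0.923, 0.385, -0.002], [0.385, -0.923, 0.0], [-0.002, -0.001, -1.0]]
contact_force: [-0.7, 0.4, -3.4]
gripper_width: 46.2
```

```bash
python3 go.py 487.4 -314 227 -100
```

```text
shift [-0.0456  0.1022 -0.0017] rot [-2.000e-02  1.000e-01  3.267e+01] t 14.0667
```

Emit:
play_rows:
  rows:
    - [-0.003,0.006,0,0,0,3,-1]
    - [-0.008,0.018,0,0,0,8,-1]
    - [-0.016,0.036,0,0,0,14,-1]
    - [-0.025,0.056,0,0,0,20,-1]
    - [-0.033,0.075,0,0,0,25,-1]
    - [-0.04,0.09,0,0,0,29,-1]
    - [-0.044,0.099,0,0,0,32,-1]
    - [-0.0456,0.102,0,0,0,32.7,-1]
    - [-0.0456,0.102,0,0,0,32.7,-1]
    - [-0.0456,0.102,0,0,0,32.7,-1]
    - [-0.0456,0.102,0,0,0,32.7,-1]

```text
t: 14.98
tcp_pos: [489.5, -310.5, 226.2]
orientation: [[0.987, -0.162, -0.0], [-0.162, -0.987, 0.001], [-0.0, -0.0, -1.0]]
contact_force: [-0.9, 0.2, -2.7]
gripper_width: 45.8
```

```bash
python3 go.py 487.4 -314 126 -100
```

```text
shift [-0.0015  0.0038  0.1002] rot [-0.03  0.02  0.67] t 14.9833
```

Emit:
play_rows:
  rows:
    - [-0.001,0.003,0.01,0,0,0.6,-1]
    - [-0.0015,0.0038,0.025,0,0,0.6,-1]
    - [-0.0015,0.0038,0.045,0,0,0.6,-1]
    - [-0.0015,0.0038,0.065,0,0,0.6,-1]
    - [-0.0015,0.0038,0.08,0,0,0.6,-1]
    - [-0.0015,0.0038,0.09,0,0,0.6,-1]
    - [-0.0015,0.0038,0.096,0,0,0.6,-1]
    - [-0.0015,0.0038,0.099,0,0,0.6,-1]
    - [-0.0015,0.0038,0.1005,0,0,0.6,-1]
    - [-0.0015,0.0038,0.1015,0,0,0.6,-1]
    - [-0.0015,0.0038,0.1015,0,0,0.6,-1]
    - [-0.0015,0.0038,0.1015,0,0,0.6,-1]

```text
t: 15.98
tcp_pos: [487.7, -315.2, 125.6]
orientation: [[0.985, -0.174, 0.001], [-0.174, -0.985, -0.0], [0.001, 0.0, -1.0]]
contact_force: [-0.5, -0.2, -1.0]
gripper_width: 46.1
```

Emit:
play_rows:
  rows:
    - [0,0,0.001,0,0,0,-1]
    - [0,0,0.001,0,0,0,-0.2]
    - [0,0,0.001,0,0,0,0.3]
    - [0,0,0.001,0,0,0,1]
    - [0,0,0.001,0,0,0,1]
    - [0,0,0,0,0,0,1]
    - [0,0,-0.015,0,0,0,1]
    - [0,0,-0.04,0,0,0,1]
    - [0,0,-0.07,0,0,0,1]
    - [0,0,-0.1,0,0,0,1]
    - [0,0,-0.12,0,0,0,1]
    - [0,0,-0.125,0,0,0,1]

```text
t: 16.98
tcp_pos: [488.6, -315.8, 253.8]
orientation: [[0.985, -0.175, 0.004], [-0.175, -0.985, -0.002], [0.005, 0.002, -1.0]]
contact_force: [-0.0, 0.3, -0.1]
gripper_width: 94.2
```

```bash
python3 go.py 502.7 89.7 248 -3.2
```

```text
shift [-0.057  -0.4017  0.0049] rot [  0.29  -0.12 -96.86] t 16.9833
```

Emit:
play_rows:
  rows:
    - [-0.001,-0.01,0,0,0,-3,1]
    - [-0.005,-0.036,0,0,0,-9,1]
    - [-0.009,-0.064,0,0,0,-16,1]
    - [-0.013,-0.092,0,0,0,-23,1]
    - [-0.017,-0.12,0,0,0,-30,1]
    - [-0.021,-0.148,0,0,0,-37,1]
    - [-0.025,-0.176,0,0,0,-44,1]
    - [-0.029,-0.204,0,0,0,-51,1]
    - [-0.033,-0.232,0,0,0,-58,1]
    - [-0.037,-0.26,0,0,0,-65,1]
    - [-0.041,-0.288,0,0,0,-72,1]
    - [-0.043,-0.3,0,0,0,-76,1]

```text
t: 17.98
tcp_pos: [496.9, -8.4, 249.5]
orientation: [[0.398, 0.917, -0.0], [0.917, -0.398, 0.001], [0.001, -0.001, -1.0]]
contact_force: [-0.3, -0.4, -0.0]
gripper_width: 94.0
```

```bash
python3 go.py 502.7 89.7 245 -3.2
```

```text
shift [ 0.0923 -0.0338  0.0046] rot [ -0.03  -0.04 -20.25] t 17.9833
```

Emit:
play_rows:
  rows:
    - [0.015,-0.006,0,0,0,-3,1]
    - [0.04,-0.015,0,0,0,-9,1]
    - [0.066,-0.025,0,0,0,-15,1]
    - [0.084,-0.031,0,0,0,-19,1]
    - [0.092,-0.034,0.005,0,0,-20.3,1]
    - [0.092,-0.034,0.005,0,0,-20.3,1]
    - [0.092,-0.034,0.005,0,0,-20.3,1]

```text
t: 18.57
tcp_pos: [503.5, 84.9, 244.1]
orientation: [[0.068, 0.998, -0.001], [0.998, -0.068, -0.0], [-0.0, -0.001, -1.0]]
contact_force: [-0.2, -1.5, -0.7]
gripper_width: 94.1
```

```bash
python3 - <<'E'
from h import *
w=snap("wrist");p=w["pixels"];s=read_state();print(s["tcp_pos"])
h=cv2.cvtColor(p,cv2.COLOR_BGR2HSV);m=cv2.inRange(h,(22,120,120),(35,255,255));k=0*m;k[150:330,230:330]=255;m&=k
C=max(cv2.findContours(m,0,1)[0],key=cv2.contourArea);q=cv2.minEnclosingCircle(C);print(q,plane(w,[q[0]],177))
E
python3 go.py 502.7 89.7 120 -3.2
```

```text
[503.64098871  84.34041042 244.41158826]
((279.0, 203.25), 13.530158996582031) [[502.5626436  89.651968  177.       ]]
shift [ 0.0053 -0.0012  0.1244] rot [-0.05  0.03 -0.76] t 18.6167
```

Nozzle confirmed at (502.6, 89.7).

Emit:
play_rows:
  rows:
    - [0.004,-0.001,0.01,0,0,-0.7,1]
    - [0.005,-0.001,0.03,0,0,-0.7,1]
    - [0.005,-0.001,0.055,0,0,-0.7,1]
    - [0.005,-0.001,0.08,0,0,-0.7,1]
    - [0.005,-0.001,0.1,0,0,-0.7,1]
    - [0.005,-0.001,0.115,0,0,-0.7,1]
    - [0.005,-0.001,0.123,0,0,-0.7,1]
    - [0.005,-0.001,0.1245,0,0,-0.7,1]
    - [0.005,-0.001,0.1245,0,0,-0.7,0.6]
    - [0.005,-0.001,0.1245,0,0,-0.7,0.2]
    - [0.005,-0.001,0.1245,0,0,-0.7,-0.3]
    - [0.005,-0.001,0.1245,0,0,-0.7,-1]

```text
t: 19.62
tcp_pos: [503.6, 90.9, 121.2]
orientation: [[0.053, 0.999, 0.001], [0.999, -0.053, 0.0], [0.0, 0.001, -1.0]]
contact_force: [-0.5, -0.3, 0.4]
gripper_width: 70.8
```

Emit:
play_rows:
  squeeze: 35
  rows:
    - [0,0,0,0,0,0,-1]
    - [0,0,0,0,0,0,-1]
    - [0,0,0,0,0,0,-1]
    - [0,0,0,0,0,0,-1]
    - [0,0,0,0,0,0,-1]
    - [0,0,0,0,0,0,-1]

```text
t: 20.12
tcp_pos: [504.0, 91.2, 121.6]
orientation: [[0.053, 0.999, 0.002], [0.999, -0.053, 0.0], [0.0, 0.002, -1.0]]
contact_force: [-5.2, -0.9, 36.1]
gripper_width: 31.4
```

Emit:
play_rows:
  rows:
    - [0,0,-0.005,0,0,0,-1]
    - [0,0,-0.015,0,0,0,-1]
    - [0,0,-0.03,0,0,0,-1]
    - [0,0,-0.05,0,0,0,-1]
    - [0,0,-0.07,0,0,0,-1]
    - [0,0,-0.085,0,0,0,-1]
    - [0,0,-0.095,0,0,0,-1]
    - [0,0,-0.1,0,0,0,-1]
    - [0,0,-0.1,0,0,0,-1]
    - [0,0,-0.1,0,0,0,-1]

```text
t: 20.95
tcp_pos: [502.7, 90.7, 219.8]
orientation: [[0.053, 0.999, -0.001], [0.999, -0.053, -0.0], [-0.0, -0.001, -1.0]]
contact_force: [0.5, -0.4, -5.0]
gripper_width: 18.7
```

```bash
python3 go.py 415.4 -301.4 220 -100
```

```text
shift [-3.962e-01 -6.630e-02 -1.000e-04] rot [-2.000e-02  4.000e-02  9.695e+01] t 20.95
```

```bash
python3 - <<'E'
from h import *
w=snap("wrist");s=snap("side")
u=cv2.resize(s["pixels"][60:270,140:340],None,fx=2,fy=2)
o=np.zeros((420,800,3),np.uint8);o[:,:400]=w["pixels"][:,80:480];o[:,400:]=u;cv2.imwrite("pics/d1.png",o)
E
```

```text
(no output)
```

View pics/d1.png

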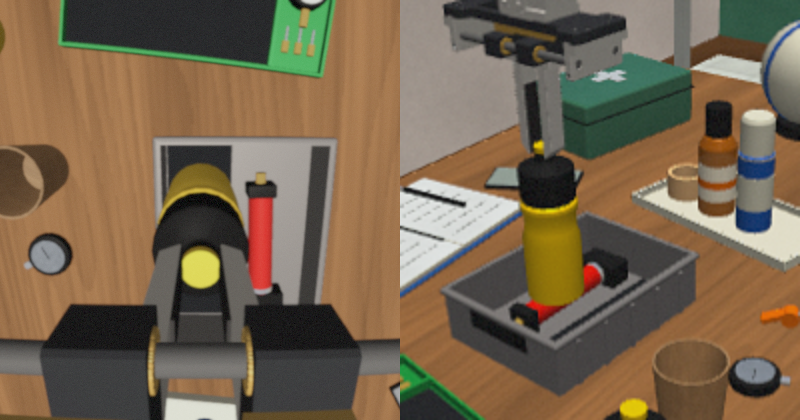

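```bash
python3 - <<'E'
from h import *
w=snap("wrist");s=snap("side");print(tri(w,[281,268],s,[209.5,133.5]),read_state()["tcp_pos"],read_state()["gripper_width"],proj(w,[[502.6,90,240],[502.6,90,220]]))
E
```

```text
(array([504.14334166,  90.94024511, 262.9086369 ]), np.float64(4.871211181962259)) [502.64425203  90.76028536 219.598388  ] 18.403537155438407 [[280.56475022 249.5313567 ]
 [280.5874543  237.85844266]]
```

```bash
python3 - <<'E'
from h import *
w=snap("wrist");s=snap("side")
def cc(c,box):
    h=cv2.cvtColor(c["pixels"],cv2.COLOR_BGR2HSV);m=cv2.inRange(h,(22,120,120),(35,255,255));k=0*m;x0,y0,x1,y1=box;k[y0:y1,x0:x1]=255
    C=max(cv2.findContours(m&k,0,1)[0],key=cv2.contourArea);print(cv2.boundingRect(C));return cv2.minEnclosingCircle(C)[0]
a=cc(w,(250,235,320,300));b=cc(s,(198,122,218,142))
print(a,b,tri(w,a,s,b))
# lid-bottom/yellow boundary and foot in side on axis: candidates
for f in (60,70,80,90): print(f,proj(s,[[503,90,f],[503,90,f+110],[503,90,f+150],[503,90,f+172],[503,90,220]]).round(0).tolist())
v=cv2.resize(s["pixels"][110:230,180:260],None,fx=5,fy=5,interpolation=cv2.INTER_CUBIC);cv2.imwrite("pics/d2.png",v)
E
```

```text
(262, 248, 38, 40)
(206, 130, 6, 7)
(280.3439025878906, 267.8075256347656) (209.11538696289062, 133.23077392578125) (array([504.06542637,  91.73534146, 263.89545424]), np.float64(5.325946050313748))
60 [[219.0, 218.0], [215.0, 174.0], [213.0, 157.0], [213.0, 147.0], [213.0, 153.0]]
70 [[218.0, 214.0], [215.0, 170.0], [213.0, 153.0], [212.0, 143.0], [213.0, 153.0]]
80 [[218.0, 210.0], [214.0, 166.0], [213.0, 148.0], [212.0, 138.0], [213.0, 153.0]]
90 [[218.0, 206.0], [214.0, 161.0], [212.0, 143.0], [211.0, 133.0], [213.0, 153.0]]
```

View pics/d2.png

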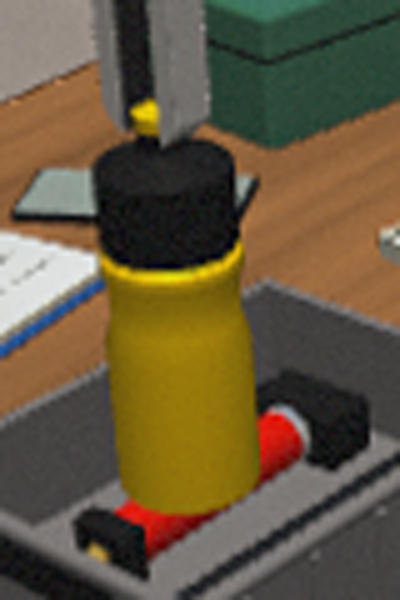

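The fingers slid off the lid and hold the drink by its nozzle. The pictures show the real fingertips about 25 mm above the reported TCP. I'll set the bottle back down and grip it lower.

Emit:
play_rows:
  rows:
    - [0,0,0.01,0,0,0,-1]
    - [0,0,0.025,0,0,0,-1]
    - [0,0,0.04,0,0,0,-1]
    - [0,0,0.055,0,0,0,-1]
    - [0,0,0.065,0,0,0,-1]
    - [0,0,0.071,0,0,0,-1]
    - [0,0,0.075,0,0,0,-1]
    - [0,0,0.075,0,0,0,-1]
    - [0,0,0.075,0,0,0,-1]

```text
t: 22.0
tcp_pos: [503.3, 91.0, 145.7]
orientation: [[0.053, 0.999, 0.0], [0.999, -0.053, 0.0], [0.0, 0.0, -1.0]]
contact_force: [0.1, 0.4, -3.9]
gripper_width: 18.4
```

Emit:
play_rows:
  rows:
    - [0,0,0.001,0,0,0,-1]
    - [0,0,0.002,0,0,0,-1]
    - [0,0,0.003,0,0,0,-1]
    - [0,0,0.004,0,0,0,-1]
    - [0,0,0.004,0,0,0,-1]

```text
t: 22.42
tcp_pos: [503.1, 90.8, 141.4]
orientation: [[0.053, 0.999, 0.0], [0.999, -0.053, -0.0], [-0.0, 0.0, -1.0]]
contact_force: [-0.2, -0.4, -3.8]
gripper_width: 18.6
```

Emit:
play_rows:
  rows:
    - [0,0,0.001,0,0,0,-1]
    - [0,0,0.002,0,0,0,-1]
    - [0,0,0.003,0,0,0,-1]
    - [0,0,0.004,0,0,0,-1]
    - [0,0,0.004,0,0,0,-1]

```text
t: 22.83
tcp_pos: [503.0, 90.8, 137.2]
orientation: [[0.053, 0.999, -0.0], [0.999, -0.053, 0.0], [0.0, -0.0, -1.0]]
contact_force: [-0.6, 0.8, -3.5]
gripper_width: 18.5
```

Emit:
play_rows:
  rows:
    - [0,0,0.001,0,0,0,-1]
    - [0,0,0.002,0,0,0,-1]
    - [0,0,0.003,0,0,0,-1]
    - [0,0,0.004,0,0,0,-1]
    - [0,0,0.004,0,0,0,-1]

```text
t: 23.25
tcp_pos: [503.0, 90.8, 133.2]
orientation: [[0.053, 0.999, -0.0], [0.999, -0.053, 0.0], [0.0, -0.0, -1.0]]
contact_force: [-0.0, 0.3, -3.5]
gripper_width: 18.5
```

Emit:
play_rows:
  rows:
    - [0,0,0.001,0,0,0,-1]
    - [0,0,0.002,0,0,0,-1]
    - [0,0,0.003,0,0,0,-1]
    - [0,0,0.004,0,0,0,-1]
    - [0,0,0.004,0,0,0,-1]

```text
t: 23.67
tcp_pos: [504.7, 91.4, 131.2]
orientation: [[0.053, 0.999, 0.003], [0.999, -0.053, 0.0], [0.001, 0.003, -1.0]]
contact_force: [-4.4, -1.4, 21.6]
gripper_width: 18.5
```

Emit:
play_rows:
  rows:
    - [0,0,-0.0015,0,0,0,-0.6]
    - [0,0,-0.0015,0,0,0,0]
    - [0,0,-0.0015,0,0,0,0.6]
    - [0,0,-0.0015,0,0,0,1]
    - [0,0,-0.0015,0,0,0,1]
    - [0,0,-0.0015,0,0,0,1]
    - [0,0,0.005,0,0,0,1]
    - [0,0,0.015,0,0,0,1]
    - [0,0,0.025,0,0,0,1]
    - [0,0,0.032,0,0,0,1]
    - [0,0,0.034,0,0,0,1]

```text
t: 24.58
tcp_pos: [502.1, 90.7, 93.5]
orientation: [[0.053, 0.999, -0.002], [0.999, -0.053, -0.0], [-0.0, -0.002, -1.0]]
contact_force: [0.4, 0.1, -0.2]
gripper_width: 81.9
```

```bash
python3 - <<'E'
from h import *
w=snap("wrist");s=snap("side");print(read_state()["tcp_pos"],read_state()["contact_force"])
h=cv2.cvtColor(w["pixels"],cv2.COLOR_BGR2HSV);m=cv2.inRange(h,(22,120,120),(35,255,255));k=0*m;k[240:330,230:330]=255;m&=k
C=max(cv2.findContours(m,0,1)[0],key=cv2.contourArea);q=cv2.minEnclosingCircle(C);print(q,plane(w,[q[0]],177))
o=np.zeros((420,800,3),np.uint8);o[:,:400]=w["pixels"][:,80:480];o[:,400:]=cv2.resize(s["pixels"][110:250,150:283],(400,420),interpolation=cv2.INTER_CUBIC);cv2.imwrite("pics/d3.png",o)
E
```

```text
[502.6157328   90.86710614  94.63289891] [ 0.01245744 -0.36705041  0.96930552]
((284.5, 303.6153869628906), 26.2872314453125) [[503.96033909  90.68662996 177.        ]]
```

View pics/d3.png

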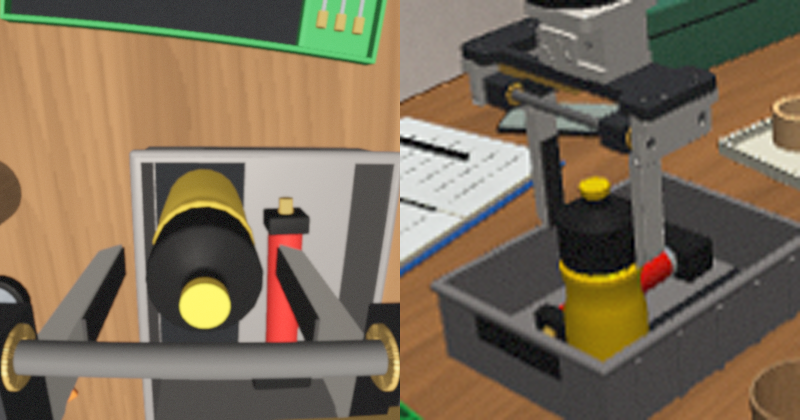

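The bottle stands upright and the fingers now straddle the lid near its lower edge, with the nozzle centred at (205,303) in the crop.

Emit:
play_rows:
  squeeze: 30
  rows:
    - [0,0,0,0,0,0,0.4]
    - [0,0,0,0,0,0,0.1]
    - [0,0,0,0,0,0,-0.3]
    - [0,0,0,0,0,0,-1]
    - [0,0,0,0,0,0,-1]
    - [0,0,0,0,0,0,-1]
    - [0,0,0,0,0,0,-1]
    - [0,0,0,0,0,0,-1]
    - [0,0,0,0,0,0,-1]

```text
t: 25.43
tcp_pos: [503.4, 90.9, 95.6]
orientation: [[0.053, 0.999, 0.001], [0.999, -0.053, 0.0], [0.0, 0.0, -1.0]]
contact_force: [0.8, -1.3, 2.4]
gripper_width: 57.0
```

Emit:
play_rows:
  rows:
    - [0,0,-0.005,0,0,0,-1]
    - [0,0,-0.015,0,0,0,-1]
    - [0,0,-0.03,0,0,0,-1]
    - [0,0,-0.05,0,0,0,-1]
    - [0,0,-0.07,0,0,0,-1]
    - [0,0,-0.085,0,0,0,-1]
    - [0,0,-0.095,0,0,0,-1]
    - [0,0,-0.1,0,0,0,-1]
    - [0,0,-0.1,0,0,0,-1]
    - [0,0,-0.1,0,0,0,-1]

```text
t: 26.27
tcp_pos: [502.8, 90.7, 195.0]
orientation: [[0.053, 0.999, -0.001], [0.999, -0.053, -0.0], [-0.0, -0.001, -1.0]]
contact_force: [-0.3, -0.3, -4.4]
gripper_width: 56.7
```

```bash
python3 go.py 415.4 -301.4 195 -100
```

```text
shift [-3.962e-01 -6.630e-02  1.000e-04] rot [-2.000e-02  3.000e-02  9.694e+01] t 26.2667
```

Emit:
play_rows:
  rows:
    - [-0.006,-0.001,0,0,0,2,-1]
    - [-0.02,-0.003,0,0,0,5,-1]
    - [-0.044,-0.007,0,0,0,11,-1]
    - [-0.07,-0.012,0,0,0,17,-1]
    - [-0.096,-0.016,0,0,0,23,-1]
    - [-0.122,-0.02,0,0,0,29,-1]
    - [-0.148,-0.025,0,0,0,35,-1]
    - [-0.174,-0.029,0,0,0,41,-1]
    - [-0.2,-0.033,0,0,0,47,-1]
    - [-0.224,-0.037,0,0,0,53,-1]
    - [-0.24,-0.04,0,0,0,58,-1]
    - [-0.25,-0.042,0,0,0,61,-1]

```text
t: 27.27
tcp_pos: [446.0, -159.7, 194.8]
orientation: [[0.904, 0.427, -0.001], [0.427, -0.904, -0.0], [-0.001, -0.001, -1.0]]
contact_force: [-0.0, 0.6, -3.5]
gripper_width: 56.4
```

```bash
python3 go.py 415.4 -301.4 195 -100
```

```text
shift [-0.0882  0.115  -0.0002] rot [-1.000e-02  7.000e-02  3.528e+01] t 27.2667
```

Emit:
play_rows:
  rows:
    - [-0.004,0.005,0,0,0,2,-1]
    - [-0.013,0.017,0,0,0,6,-1]
    - [-0.028,0.036,0,0,0,12,-1]
    - [-0.043,0.056,0,0,0,18,-1]
    - [-0.058,0.076,0,0,0,24,-1]
    - [-0.072,0.094,0,0,0,29,-1]
    - [-0.082,0.107,0,0,0,33,-1]
    - [-0.087,0.113,0,0,0,35,-1]
    - [-0.088,0.115,0,0,0,35.3,-1]
    - [-0.088,0.115,0,0,0,35.3,-1]
    - [-0.088,0.115,0,0,0,35.3,-1]
    - [-0.088,0.115,0,0,0,35.3,-1]

```text
t: 28.27
tcp_pos: [419.4, -297.3, 195.4]
orientation: [[0.987, -0.16, 0.0], [-0.16, -0.987, 0.0], [-0.0, -0.0, -1.0]]
contact_force: [0.9, 0.3, -4.1]
gripper_width: 56.6
```

```bash
python3 go.py 415.4 -301.4 95 -100; python3 - <<'E'
from h import *
w=snap("wrist","w4.png")
E
```

```text
shift [-0.0033  0.0047  0.1004] rot [-0.02  0.    0.81] t 28.2667
```

View pics/w4.png

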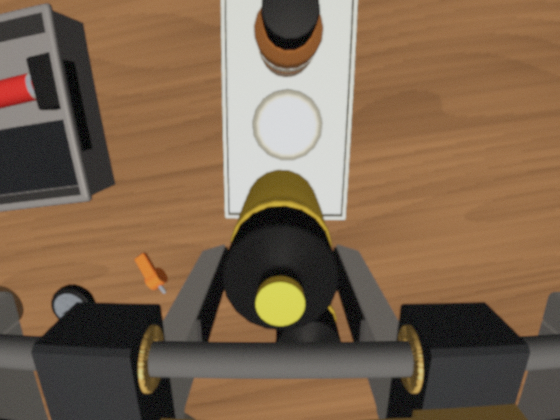

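```bash
python3 - <<'E'
from h import *
w=snap("wrist");print(plane(w,[[229,217],[346,218],[287,217]],16),plane(w,[[287,212]],4),plane(w,[[287,125]],174))
E
```

```text
[[ 388.49546245 -232.06332725   16.        ]
 [ 365.39139793 -366.29359436   16.        ]
 [ 377.67262033 -298.60853591   16.        ]] [[ 380.20684321 -299.23602919    4.        ]] [[ 487.2854943  -312.87469681  174.        ]]
```

Emit:
play_rows:
  rows:
    - [-0.001,0.003,0.01,0,0,0.8,-1]
    - [-0.001,0.005,0.025,0,0,0.8,-1]
    - [-0.001,0.005,0.045,0,0,0.8,-1]
    - [-0.001,0.005,0.065,0,0,0.8,-1]
    - [-0.001,0.005,0.08,0,0,0.8,-1]
    - [-0.001,0.005,0.09,0,0,0.8,-1]
    - [-0.001,0.005,0.096,0,0,0.8,-1]
    - [-0.001,0.005,0.098,0,0,0.8,-1]
    - [-0.001,0.005,0.1,0,0,0.8,-1]
    - [-0.001,0.005,0.101,0,0,0.8,-1]
    - [-0.001,0.005,0.1015,0,0,0.8,-1]
    - [-0.001,0.005,0.1015,0,0,0.8,-1]

```text
t: 29.37
tcp_pos: [417.8, -303.5, 94.6]
orientation: [[0.984, -0.176, 0.001], [-0.176, -0.984, -0.001], [0.001, 0.0, -1.0]]
contact_force: [1.0, -0.9, 0.4]
gripper_width: 56.7
```

Emit:
play_rows:
  rows:
    - [0,0,0.0005,0,0,0,-0.2]
    - [0,0,0.0005,0,0,0,0.3]
    - [0,0,0.0005,0,0,0,0.8]
    - [0,0,0.0005,0,0,0,1]
    - [0,0,0.0005,0,0,0,1]
    - [0,0,-0.01,0,0,0,1]
    - [0,0,-0.03,0,0,0,1]
    - [0,0,-0.06,0,0,0,1]
    - [0,0,-0.09,0,0,0,1]
    - [0,0,-0.12,0,0,0,1]
    - [0,0,-0.135,0,0,0,1]
    - [0,0,-0.14,0,0,0,1]

```text
t: 30.37
tcp_pos: [418.4, -303.9, 237.6]
orientation: [[0.984, -0.176, 0.004], [-0.176, -0.984, -0.002], [0.004, 0.002, -1.0]]
contact_force: [0.0, -0.5, -0.3]
gripper_width: 94.5
```

```bash
python3 go.py 572 9 230 -2; python3 - <<'E'
from h import *
t=snap("top");s=snap("side")
o=np.zeros((420,800,3),np.uint8);o[:,:400]=cv2.resize(t["pixels"][110:260,350:493],(400,420),interpolation=cv2.INTER_CUBIC);o[:,400:]=cv2.resize(s["pixels"][90:248,250:400],(400,420),interpolation=cv2.INTER_CUBIC);cv2.imwrite("pics/d4.png",o)
E
```

```text
shift [ 0.096  -0.3351  0.0075] rot [  0.28  -0.1  -98.15] t 30.3667
```

View pics/d4.png

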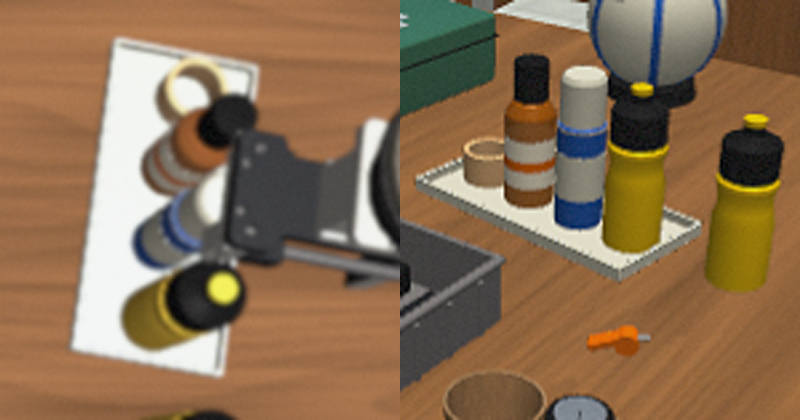

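The three bottles stand in the tray in a row, with the tape untouched. Now the pump.

Emit:
play_rows:
  rows:
    - [0.003,-0.01,0,0,0,-3,1]
    - [0.009,-0.03,0,0,0,-10,1]
    - [0.016,-0.055,0,0,0,-17,1]
    - [0.023,-0.08,0,0,0,-24,1]
    - [0.03,-0.105,0,0,0,-31,1]
    - [0.037,-0.13,0,0,0,-38,1]
    - [0.044,-0.155,0,0,0,-45,1]
    - [0.051,-0.18,0,0,0,-52,1]
    - [0.058,-0.205,0,0,0,-59,1]
    - [0.065,-0.23,0,0,0,-66,1]
    - [0.072,-0.255,0,0,0,-73,1]
    - [0.077,-0.27,0,0,0,-79,1]

```text
t: 31.47
tcp_pos: [540.6, -48.2, 232.5]
orientation: [[0.353, 0.936, -0.002], [0.936, -0.353, 0.001], [0.0, -0.002, -1.0]]
contact_force: [-0.6, -0.2, 0.5]
gripper_width: 94.1
```

```bash
python3 go.py 572 9 150 -2
```

```text
shift [0.0645 0.0094 0.0825] rot [ -0.12  -0.05 -18.65] t 31.4667
```

Emit:
play_rows:
  rows:
    - [0.012,0.002,0.005,0,0,-4,0.4]
    - [0.03,0.004,0.015,0,0,-10,0.4]
    - [0.048,0.007,0.035,0,0,-15,0.4]
    - [0.06,0.009,0.055,0,0,-18,0.4]
    - [0.0645,0.0094,0.072,0,0,-18.6,0.4]
    - [0.0645,0.0094,0.082,0,0,-18.6,0.4]
    - [0.0645,0.0094,0.0825,0,0,-18.6,0.4]
    - [0.0645,0.0094,0.0825,0,0,-18.6,0.4]

```text
t: 32.13
tcp_pos: [572.0, 5.2, 150.8]
orientation: [[0.046, 0.999, -0.002], [0.999, -0.046, 0.0], [-0.0, -0.002, -1.0]]
contact_force: [0.3, 0.1, 0.0]
gripper_width: 65.7
```

```bash
python3 - <<'E'
from h import *
w=snap("wrist","w5.png");h=cv2.cvtColor(w["pixels"],cv2.COLOR_BGR2HSV);m=cv2.inRange(h,(0,150,90),(8,255,255))
C=max(cv2.findContours(m,0,cv2.CHAIN_APPROX_NONE)[0],key=cv2.contourArea).reshape(-1,2)
for z in(10,21,30):
    P=plane(w,C,z)[:,:2].astype(np.float32);print(z,cv2.minAreaRect(P))
print(cv2.boundingRect(C),read_state()["tcp_pos"])
E
python3 go.py 572 9 150 -2
```

```text
10 ((572.1856689453125, 4.086727142333984), (126.3238525390625, 28.946067810058594), 89.08524322509766)
21 ((572.2991333007812, 6.545146942138672), (122.4467544555664, 28.057729721069336), 89.08517456054688)
30 ((572.3917846679688, 8.556594848632812), (119.27459716796875, 27.330768585205078), 89.08521270751953)
(265, 128, 32, 121) [572.5679133    5.12786023 151.68822989]
shift [ 0.0038 -0.0007  0.0017] rot [-0.01  0.   -0.62] t 32.1833
```

View pics/w5.png

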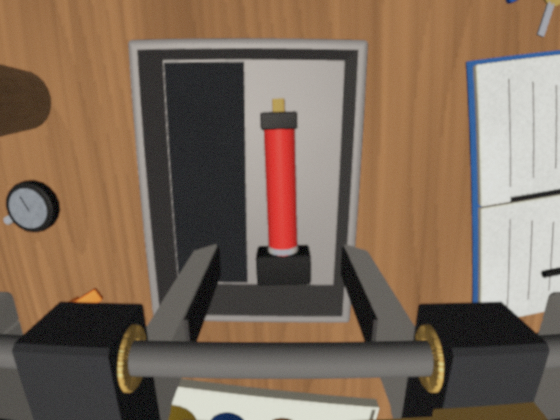

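```bash
python3 - <<'E'
from h import *
w=snap("wrist");o,d=rays(w,[[207,246],[350,246],[218,250],[342,248]]);T=read_state()["tcp_pos"];print(T,o)
for y in(T[1]+8,T[1]): print(y,o+d*((y-o[1])/d[:,1])[:,None])
E
```

```text
[572.92125345   5.1881308  152.17748975] [576.14345667  84.17565167 369.30670955]
13.188130798456362 [[531.96685122  13.1881308  184.07875988]
 [609.78422259  13.1881308  193.14536236]
 [539.26938162  13.1881308  190.73404259]
 [605.15482532  13.1881308  195.41397958]]
5.188130798456362 [[526.98833049   5.1881308  163.20433605]
 [613.57539778   5.1881308  173.29270712]
 [535.11382587   5.1881308  170.60964159]
 [608.42428658   5.1881308  175.81698813]]
```

Emit:
play_rows:
  rows:
    - [0.002,0,0.01,0,0,-0.5,0.3]
    - [0.002,0,0.03,0,0,-1,0.3]
    - [0.002,0,0.055,0,0,-1.5,0.3]
    - [0.002,0,0.08,0,0,-1.7,0.3]
    - [0.002,0,0.1,0,0,-1.7,0.3]
    - [0.002,0,0.115,0,0,-1.7,0.3]
    - [0.002,0,0.125,0,0,-1.7,0.3]
    - [0.002,0,0.13,0,0,-1.7,0.3]
    - [0.002,0,0.13,0,0,-1.7,0.3]

```text
t: 32.98
tcp_pos: [572.5, 7.7, 20.8]
orientation: [[0.015, 1.0, -0.001], [1.0, -0.015, 0.0], [0.0, -0.001, -1.0]]
contact_force: [0.3, -0.3, -0.1]
gripper_width: 61.0
```

```bash
python3 - <<'E'
from h import *
w=snap("wrist");s=snap("side");print(read_state()["tcp_pos"],read_state()["contact_force"])
o=np.zeros((420,800,3),np.uint8);o[:,:400]=w["pixels"][:,80:480];o[:,400:]=cv2.resize(s["pixels"][130:260,165:288],(400,420),interpolation=cv2.INTER_CUBIC);cv2.imwrite("pics/d5.png",o)
E
```

```text
[573.27873393   7.76780247  22.16151714] [1.15890613 0.1912968  0.10024081]
```

View pics/d5.png

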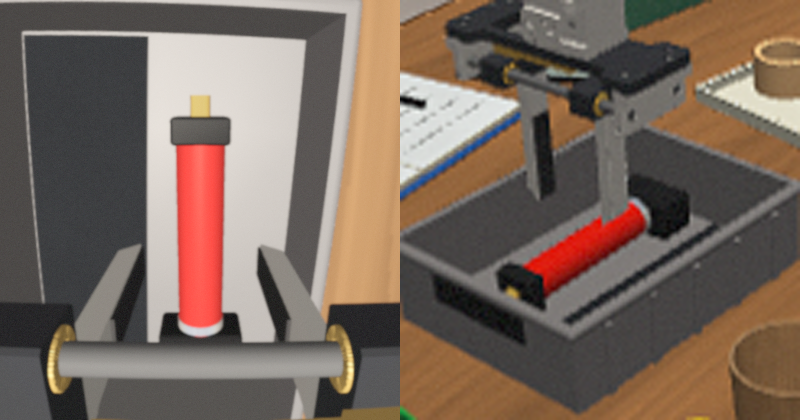

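Emit:
play_rows:
  rows:
    - [0,-0.0005,0.004,0,0,0,0.3]
    - [0,-0.0005,0.008,0,0,0,0.3]
    - [0,-0.0005,0.012,0,0,0,0.3]
    - [0,-0.0005,0.016,0,0,0,0.3]
    - [0,-0.0005,0.019,0,0,0,0.3]
    - [0,-0.0005,0.019,0,0,0,0.3]

```text
t: 33.58
tcp_pos: [571.8, 7.7, 1.7]
orientation: [[0.015, 1.0, -0.001], [1.0, -0.015, 0.0], [0.0, -0.001, -1.0]]
contact_force: [-0.4, -0.8, 0.1]
gripper_width: 61.1
```

Emit:
play_rows:
  rows:
    - [0,0,0.002,0,0,0,0.3]
    - [0,0,0.004,0,0,0,0.3]
    - [0,0,0.006,0,0,0,0.3]
    - [0,0,0.006,0,0,0,0.3]

```text
t: 33.92
tcp_pos: [572.1, 7.7, -4.0]
orientation: [[0.015, 1.0, -0.0], [1.0, -0.015, 0.0], [0.0, -0.0, -1.0]]
contact_force: [-0.5, -0.1, -1.0]
gripper_width: 61.1
```

Emit:
play_rows:
  rows:
    - [0,0,0.002,0,0,0,0.3]
    - [0,0,0.004,0,0,0,0.3]
    - [0,0,0.006,0,0,0,0.3]
    - [0,0,0.008,0,0,0,0.3]
    - [0,0,0.008,0,0,0,0.3]

```text
t: 34.33
tcp_pos: [572.0, 7.7, -12.0]
orientation: [[0.015, 1.0, -0.001], [1.0, -0.015, 0.0], [0.0, -0.001, -1.0]]
contact_force: [0.0, -0.3, 0.0]
gripper_width: 60.9
```

Emit:
play_rows:
  rows:
    - [0,0,0.001,0,0,0,0.3]
    - [0,0,0.002,0,0,0,0.3]
    - [0,0,0.003,0,0,0,0.3]
    - [0,0,0.003,0,0,0,0.3]

```text
t: 34.67
tcp_pos: [572.2, 7.7, -14.7]
orientation: [[0.015, 1.0, -0.0], [1.0, -0.015, 0.0], [0.0, -0.0, -1.0]]
contact_force: [-0.9, 0.1, 0.0]
gripper_width: 60.9
```

Emit:
play_rows:
  squeeze: 25
  rows:
    - [0,0,0.001,0,0,0,0.3]
    - [0,0,0.002,0,0,0,0.2]
    - [0,0,0.002,0,0,0,-0.1]
    - [0,0,0.002,0,0,0,-0.4]
    - [0,0,0.002,0,0,0,-1]
    - [0,0,0.002,0,0,0,-1]
    - [0,0,0.002,0,0,0,-1]
    - [0,0,0.002,0,0,0,-1]
    - [0,0,0.002,0,0,0,-1]
    - [0,0,0.002,0,0,0,-1]

```text
t: 35.5
tcp_pos: [572.3, 7.7, -16.5]
orientation: [[0.015, 1.0, 0.0], [1.0, -0.015, 0.0], [0.0, 0.0, -1.0]]
contact_force: [-0.5, 0.9, 1.0]
gripper_width: 29.0
```

Gripped at 29 mm (barrel 30 mm). Lifting.

Emit:
play_rows:
  rows:
    - [0,0,-0.004,0,0,0,-1]
    - [0,0,-0.015,0,0,0,-1]
    - [0,0,-0.03,0,0,0,-1]
    - [0,0,-0.05,0,0,0,-1]
    - [0,0,-0.075,0,0,0,-1]
    - [0,0,-0.095,0,0,0,-1]
    - [0,0,-0.11,0,0,0,-1]
    - [0,0,-0.12,0,0,0,-1]
    - [0,0,-0.12,0,0,0,-1]

```text
t: 36.25
tcp_pos: [573.4, 7.8, 105.9]
orientation: [[0.015, 1.0, 0.003], [1.0, -0.015, -0.0], [-0.0, 0.003, -1.0]]
contact_force: [0.1, 1.0, -2.4]
gripper_width: 29.1
```

```bash
python3 go.py 482 300 104 80.2; python3 -c "
from h import *;print(read_state()['joint_positions'])"
```

```text
shift [ 0.2908 -0.0957  0.0016] rot [  0.15   0.13 -81.05] t 36.25
[ 16.52384131  21.1065213  -29.22845985 107.44303829  12.5366578
  54.41490803 -19.2318823 ]
```

Emit:
play_rows:
  rows:
    - [0.006,-0.002,0,0,0,-2,-1]
    - [0.02,-0.006,0,0,0,-6,-1]
    - [0.042,-0.014,0,0,0,-12,-1]
    - [0.064,-0.021,0,0,0,-18,-1]
    - [0.086,-0.028,0,0,0,-24,-1]
    - [0.108,-0.036,0,0,0,-30,-1]
    - [0.13,-0.043,0,0,0,-36,-1]
    - [0.152,-0.05,0,0,0,-42,-1]
    - [0.174,-0.057,0,0,0,-48,-1]
    - [0.194,-0.064,0,0,0,-54,-1]
    - [0.21,-0.069,0,0,0,-59,-1]
    - [0.22,-0.072,0,0,0,-62,-1]

```text
t: 37.25
tcp_pos: [501.6, 231.0, 102.3]
orientation: [[-0.88, 0.474, -0.002], [0.474, 0.88, 0.0], [0.002, -0.0, -1.0]]
contact_force: [0.2, 0.0, -3.3]
gripper_width: 28.7
```

```bash
python3 go.py 482 300 104 80.2
```

```text
shift [ 0.05    0.0515 -0.0016] rot [-1.00e-02 -1.10e-01 -1.85e+01] t 37.25
```

Emit:
play_rows:
  rows:
    - [0.006,0.006,0,0,0,-3,-1]
    - [0.016,0.016,0,0,0,-8,-1]
    - [0.028,0.029,0,0,0,-13,-1]
    - [0.04,0.041,0,0,0,-17,-1]
    - [0.048,0.049,0,0,0,-18.5,-1]
    - [0.05,0.0515,0,0,0,-18.5,-1]
    - [0.05,0.0515,0,0,0,-18.5,-1]
    - [0.05,0.0515,0,0,0,-18.5,-1]
    - [0.05,0.0515,0,0,0,-18.5,-1]

```text
t: 38.0
tcp_pos: [484.9, 296.9, 103.2]
orientation: [[-0.983, 0.182, -0.0], [0.182, 0.983, -0.001], [0.0, -0.001, -1.0]]
contact_force: [-0.3, -0.3, -2.6]
gripper_width: 29.1
```

```bash
python3 go.py 482 300 -17 80.2; python3 - <<'E'
from h import *
w=snap("wrist");s=snap("side")
o=np.zeros((420,800,3),np.uint8);o[:,:400]=w["pixels"][:,80:480];o[:,400:]=cv2.resize(s["pixels"][190:350,60:212],(400,420),interpolation=cv2.INTER_CUBIC);cv2.imwrite("pics/d6.png",o)
E
```

```text
shift [0.0034 0.0026 0.1202] rot [-0.04 -0.   -0.66] t 38.0
```

View pics/d6.png

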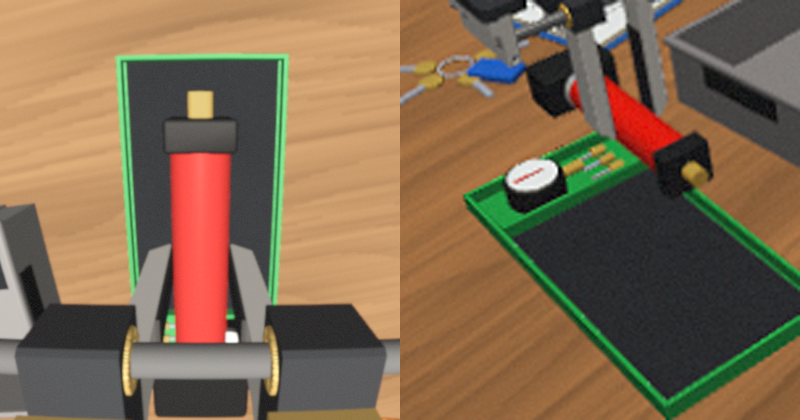

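Emit:
play_rows:
  rows:
    - [0.003,0.002,0.01,0,0,-0.6,-1]
    - [0.004,0.003,0.03,0,0,-0.6,-1]
    - [0.004,0.003,0.055,0,0,-0.6,-1]
    - [0.004,0.003,0.078,0,0,-0.6,-1]
    - [0.004,0.003,0.095,0,0,-0.6,-1]
    - [0.004,0.003,0.107,0,0,-0.6,-1]
    - [0.004,0.003,0.114,0,0,-0.6,-1]
    - [0.004,0.003,0.117,0,0,-0.6,-1]
    - [0.004,0.003,0.119,0,0,-0.6,-1]
    - [0.004,0.003,0.12,0,0,-0.6,-1]
    - [0.004,0.003,0.12,0,0,-0.6,-1]

```text
t: 39.02
tcp_pos: [481.6, 301.9, -16.0]
orientation: [[-0.986, 0.169, 0.001], [0.169, 0.986, 0.0], [-0.001, 0.001, -1.0]]
contact_force: [0.4, 1.0, -2.7]
gripper_width: 28.9
```

Emit:
play_rows:
  rows:
    - [0,0,0.001,0,0,0,-1]
    - [0,0,0.0015,0,0,0,-1]
    - [0,0,0.0015,0,0,0,-1]
    - [0,0,0.0015,0,0,0,-1]

```text
t: 39.35
tcp_pos: [481.6, 301.8, -17.6]
orientation: [[-0.986, 0.169, 0.001], [0.169, 0.986, 0.0], [-0.001, 0.0, -1.0]]
contact_force: [-0.7, -0.6, 5.6]
gripper_width: 29.0
```

Touching down. I'll release, dwell, then rise.

Emit:
play_rows:
  rows:
    - [0,0,-0.001,0,0,0,-0.2]
    - [0,0,-0.001,0,0,0,0.1]
    - [0,0,-0.001,0,0,0,0.3]
    - [0,0,-0.001,0,0,0,0.3]
    - [0,0,-0.001,0,0,0,0.3]
    - [0,0,-0.01,0,0,0,0.3]
    - [0,0,-0.03,0,0,0,0.3]
    - [0,0,-0.06,0,0,0,0.4]
    - [0,0,-0.1,0,0,0,0.6]
    - [0,0,-0.14,0,0,0,0.8]
    - [0,0,-0.18,0,0,0,1]
    - [0,0,-0.21,0,0,0,1]

```text
t: 40.35
tcp_pos: [481.1, 302.4, 195.9]
orientation: [[-0.986, 0.168, 0.002], [0.168, 0.986, 0.001], [-0.002, 0.002, -1.0]]
contact_force: [0.4, -0.5, 0.5]
gripper_width: 89.0
```

Emit:
play_rows:
  rows:
    - [0,0,-0.02,0,0,0,1]
    - [0,0,-0.04,0,0,0,1]
    - [0,0,-0.06,0,0,0,1]
    - [0,0,-0.06,0,0,0,1]

```text
t: 40.68
tcp_pos: [482.0, 303.0, 256.3]
orientation: [[-0.986, 0.169, 0.004], [0.169, 0.986, 0.002], [-0.004, 0.003, -1.0]]
contact_force: [0.7, -0.4, 1.0]
gripper_width: 94.3
```

```bash
python3 - <<'E'
from h import *
w=snap("wrist");h=cv2.cvtColor(w["pixels"],cv2.COLOR_BGR2HSV);m=cv2.inRange(h,(0,150,90),(8,255,255))
C=max(cv2.findContours(m,0,cv2.CHAIN_APPROX_NONE)[0],key=cv2.contourArea).reshape(-1,2)
print(cv2.minAreaRect(plane(w,C,22)[:,:2].astype(np.float32)))
g=cv2.inRange(h,(0,0,0),(180,120,60));
print(read_state()["tcp_pos"])
E
python3 go.py 416.5 -303 245 80
```

```text
((480.651611328125, 302.0326232910156), (30.553016662597656, 119.07434844970703), 79.71129608154297)
[481.56960734 302.41432832 254.25540005]
shift [-0.0382 -0.6077  0.0083] rot [0.1  0.15 0.27] t 40.7333
```

```bash
python3 go.py 500 0 255 -10;python3 -c "
from h import *;print(read_state()['joint_positions'].round(1))"
```

```text
shift [-0.0693 -0.2949 -0.0011] rot [2.000e-01 4.000e-02 9.027e+01] t 40.7333
[  6.1  17.7 -54.9  97.4  15.1  72.6  28.2]
```

Emit:
play_rows:
  rows:
    - [-0.003,-0.01,0,0,0,3,1]
    - [-0.008,-0.032,0,0,0,10,1]
    - [-0.013,-0.056,0,0,0,17,1]
    - [-0.019,-0.08,0,0,0,24,1]
    - [-0.025,-0.105,0,0,0,31,1]
    - [-0.031,-0.13,0,0,0,38,1]
    - [-0.037,-0.155,0,0,0,45,1]
    - [-0.043,-0.18,0,0,0,52,1]
    - [-0.049,-0.205,0,0,0,59,1]
    - [-0.054,-0.23,0,0,0,66,1]
    - [-0.06,-0.255,0,0,0,73,1]
    - [-0.066,-0.28,0,0,0,80,1]

```text
t: 41.73
tcp_pos: [498.1, 13.3, 251.5]
orientation: [[0.001, 1.0, -0.001], [1.0, -0.001, 0.0], [0.0, -0.001, -1.0]]
contact_force: [-0.0, 0.4, -0.6]
gripper_width: 93.9
```

```bash
python3 go.py 417.5 -303 250 -100;python3 -c "
from h import *;print(read_state()['joint_positions'].round(1))"
```

```text
shift [-0.3164 -0.0802  0.0016] rot [-3.000e-02  4.000e-02  9.992e+01] t 41.7333
[ 25.    6.2 -36.2 106.2   3.9  68.9 -12.6]
```

Emit:
play_rows:
  rows:
    - [-0.008,-0.002,0,0,0,4,1]
    - [-0.03,-0.008,0,0,0,11,1]
    - [-0.052,-0.013,0,0,0,18,1]
    - [-0.074,-0.019,0,0,0,25,1]
    - [-0.096,-0.024,0,0,0,32,1]
    - [-0.118,-0.03,0,0,0,39,1]
    - [-0.14,-0.036,0,0,0,46,1]
    - [-0.162,-0.041,0,0,0,53,1]
    - [-0.184,-0.047,0,0,0,60,1]
    - [-0.206,-0.052,0,0,0,67,1]
    - [-0.228,-0.058,0,0,0,74,1]
    - [-0.25,-0.063,0,0,0,81,1]

```text
t: 42.73
tcp_pos: [436.0, -236.5, 251.4]
orientation: [[0.988, 0.155, -0.001], [0.155, -0.988, 0.001], [-0.001, -0.001, -1.0]]
contact_force: [0.2, -0.7, 0.2]
gripper_width: 94.1
```

```bash
python3 go.py 417.5 -303 250 -100
```

```text
shift [-0.0285  0.0629  0.0014] rot [-0.03  0.05 18.92] t 42.7333
```

Emit:
play_rows:
  rows:
    - [-0.006,0.012,0,0,0,4,1]
    - [-0.014,0.03,0,0,0,9,1]
    - [-0.022,0.048,0,0,0,14,1]
    - [-0.027,0.06,0,0,0,18,1]
    - [-0.0285,0.063,0,0,0,19,1]
    - [-0.0285,0.063,0,0,0,19,1]
    - [-0.0285,0.063,0,0,0,19,1]
    - [-0.0285,0.063,0,0,0,19,1]

```text
t: 43.4
tcp_pos: [419.2, -301.4, 251.8]
orientation: [[0.986, -0.166, -0.0], [-0.166, -0.986, 0.0], [-0.0, -0.0, -1.0]]
contact_force: [-0.4, 0.3, 0.1]
gripper_width: 93.8
```

```bash
cat > noz.py <<'E'
from h import *
w=snap("wrist");h=cv2.cvtColor(w["pixels"],cv2.COLOR_BGR2HSV);m=cv2.inRange(h,(22,150,170),(33,255,255));k=0*m;k[150:280,230:330]=255;m&=k
C=max(cv2.findContours(m,0,1)[0],key=cv2.contourArea);q=cv2.minEnclosingCircle(C);print(q,plane(w,[q[0]],176),read_state()["tcp_pos"])
E
python3 noz.py;python3 go.py 417.5 -303 94 -100
```

```text
((299.5, 279.0), 19.500099182128906) [[ 348.86968629 -307.037251    176.        ]] [ 419.28031302 -301.45155083  251.87990163]
shift [-0.0015  0.0019  0.1579] rot [-0.02  0.    0.42] t 43.45
```

```bash
python3 - <<'E'
from h import *
w=snap("wrist");print(proj(w,[[417.5,-303,176]]));h=cv2.cvtColor(w["pixels"],cv2.COLOR_BGR2HSV);m=cv2.inRange(h,(22,120,120),(35,255,255))
for C in cv2.findContours(m,0,1)[0]:
    if cv2.contourArea(C)>30: q=cv2.minEnclosingCircle(C);print(q,cv2.boundingRect(C),plane(w,[q[0]],176))
E
```

```text
[[282.49148938 207.62710924]]
((302.1590881347656, 326.0), 11.55541706085205) (291, 316, 23, 22) [[ 299.54993536 -302.18906917  176.        ]]
((298.5, 289.5), 25.739173889160156) (273, 270, 52, 25) [[ 338.50864281 -304.62334206  176.        ]]
((300.0, 262.0), 10.049975395202637) (290, 258, 21, 7) [[ 365.33536587 -310.09405088  176.        ]]
((283.7835693359375, 208.45523071289062), 13.034520149230957) (271, 196, 26, 26) [[ 416.59457507 -303.96478131  176.        ]]
((282.5, 180.0), 25.578411102294922) (257, 158, 52, 25) [[ 441.05804938 -306.95456148  176.        ]]
```

Emit:
play_rows:
  rows:
    - [-0.001,0.002,0.01,0,0,0.4,1]
    - [-0.002,0.0023,0.035,0,0,0.4,1]
    - [-0.002,0.0023,0.065,0,0,0.4,1]
    - [-0.002,0.0023,0.095,0,0,0.4,1]
    - [-0.002,0.0023,0.12,0,0,0.4,1]
    - [-0.002,0.0023,0.14,0,0,0.4,1]
    - [-0.002,0.0023,0.152,0,0,0.4,1]
    - [-0.002,0.0023,0.158,0,0,0.4,1]
    - [-0.002,0.0023,0.158,0,0,0.4,0.7]
    - [-0.002,0.0023,0.158,0,0,0.4,0.3]
    - [-0.002,0.0023,0.158,0,0,0.4,0]
    - [-0.002,0.0023,0.158,0,0,0.4,-1]

```text
t: 44.5
tcp_pos: [417.1, -304.7, 94.8]
orientation: [[0.984, -0.176, 0.001], [-0.176, -0.984, -0.001], [0.001, 0.001, -1.0]]
contact_force: [0.2, -0.6, -0.3]
gripper_width: 70.8
```

Emit:
play_rows:
  squeeze: 30
  rows:
    - [0,0,0,0,0,0,-1]
    - [0,0,0,0,0,0,-1]
    - [0,0,0,0,0,0,-1]
    - [0,0,0,0,0,0,-1]
    - [0,0,0,0,0,0,-1]
    - [0,0,0,0,0,0,-1]

```text
t: 45.0
tcp_pos: [417.0, -304.6, 94.4]
orientation: [[0.984, -0.176, 0.001], [-0.176, -0.984, -0.0], [0.001, 0.0, -1.0]]
contact_force: [-1.0, 0.7, 6.1]
gripper_width: 56.7
```

Emit:
play_rows:
  rows:
    - [0,0,-0.005,0,0,0,-1]
    - [0,0,-0.015,0,0,0,-1]
    - [0,0,-0.03,0,0,0,-1]
    - [0,0,-0.05,0,0,0,-1]
    - [0,0,-0.07,0,0,0,-1]
    - [0,0,-0.085,0,0,0,-1]
    - [0,0,-0.095,0,0,0,-1]
    - [0,0,-0.1,0,0,0,-1]
    - [0,0,-0.1,0,0,0,-1]

```text
t: 45.75
tcp_pos: [416.8, -304.6, 194.8]
orientation: [[0.984, -0.176, 0.001], [-0.176, -0.984, -0.001], [0.001, 0.001, -1.0]]
contact_force: [-0.8, 0.1, -4.2]
gripper_width: 56.8
```

```bash
python3 go.py 502.6 89.7 194 -3.2
```

```text
shift [ 0.0149 -0.4033  0.0006] rot [ 7.000e-02 -2.000e-02 -9.695e+01] t 45.75
```

Emit:
play_rows:
  rows:
    - [0,-0.006,0,0,0,-2,-1]
    - [0.001,-0.02,0,0,0,-5,-1]
    - [0.002,-0.044,0,0,0,-11,-1]
    - [0.003,-0.07,0,0,0,-17,-1]
    - [0.004,-0.096,0,0,0,-23,-1]
    - [0.005,-0.122,0,0,0,-29,-1]
    - [0.005,-0.148,0,0,0,-35,-1]
    - [0.006,-0.174,0,0,0,-41,-1]
    - [0.007,-0.2,0,0,0,-47,-1]
    - [0.008,-0.224,0,0,0,-53,-1]
    - [0.009,-0.245,0,0,0,-58,-1]
    - [0.009,-0.256,0,0,0,-61,-1]

```text
t: 46.75
tcp_pos: [470.2, -50.9, 193.0]
orientation: [[0.624, 0.782, -0.001], [0.782, -0.624, 0.001], [-0.0, -0.002, -1.0]]
contact_force: [0.5, 0.1, -4.9]
gripper_width: 56.9
```

```bash
python3 go.py 502.6 89.7 194 -3.2
```

```text
shift [ 0.1301 -0.0623 -0.0009] rot [-9.000e-02 -3.000e-02 -3.538e+01] t 46.75
```

Emit:
play_rows:
  rows:
    - [0.006,-0.003,0,0,0,-2,-1]
    - [0.018,-0.009,0,0,0,-6,-1]
    - [0.039,-0.018,0,0,0,-12,-1]
    - [0.061,-0.029,0,0,0,-18,-1]
    - [0.083,-0.04,0,0,0,-24,-1]
    - [0.104,-0.05,0,0,0,-29,-1]
    - [0.12,-0.057,0,0,0,-33,-1]
    - [0.128,-0.061,0,0,0,-35,-1]
    - [0.13,-0.062,0,0,0,-35.4,-1]
    - [0.13,-0.062,0,0,0,-35.4,-1]
    - [0.13,-0.062,0,0,0,-35.4,-1]
    - [0.13,-0.062,0,0,0,-35.4,-1]

```text
t: 47.75
tcp_pos: [504.4, 84.6, 193.8]
orientation: [[0.068, 0.998, -0.0], [0.998, -0.068, -0.0], [-0.001, -0.0, -1.0]]
contact_force: [-0.3, -0.2, -4.3]
gripper_width: 56.8
```

```bash
python3 go.py 502.6 89.7 95.5 -3.2
```

```text
shift [ 0.0051 -0.0021  0.0983] rot [-0.02  0.03 -0.71] t 47.75
```

Emit:
play_rows:
  rows:
    - [0.003,-0.001,0.01,0,0,-0.7,-1]
    - [0.005,-0.002,0.025,0,0,-0.7,-1]
    - [0.005,-0.002,0.045,0,0,-0.7,-1]
    - [0.005,-0.002,0.065,0,0,-0.7,-1]
    - [0.005,-0.002,0.08,0,0,-0.7,-1]
    - [0.005,-0.002,0.09,0,0,-0.7,-1]
    - [0.005,-0.002,0.095,0,0,-0.7,-1]
    - [0.005,-0.002,0.097,0,0,-0.7,-1]
    - [0.005,-0.002,0.098,0,0,-0.7,-1]
    - [0.005,-0.002,0.099,0,0,-0.7,-1]
    - [0.005,-0.002,0.099,0,0,-0.7,-1]

```text
t: 48.67
tcp_pos: [503.3, 91.1, 95.5]
orientation: [[0.053, 0.999, 0.001], [0.999, -0.053, 0.0], [0.0, 0.001, -1.0]]
contact_force: [-0.5, 0.2, -4.2]
gripper_width: 56.7
```

Emit:
play_rows:
  rows:
    - [-0.001,0,0.001,0,0,0,-1]
    - [-0.001,0,0.0015,0,0,0,-1]
    - [-0.001,0,0.0015,0,0,0,-1]
    - [-0.001,0,0.0015,0,0,0,-1]

```text
t: 49.0
tcp_pos: [503.6, 90.9, 95.3]
orientation: [[0.053, 0.999, 0.002], [0.999, -0.053, 0.0], [0.0, 0.002, -1.0]]
contact_force: [-7.7, 0.9, 21.4]
gripper_width: 57.1
```

Emit:
play_rows:
  rows:
    - [0,0,-0.001,0,0,0,-0.1]
    - [0,0,-0.001,0,0,0,0.4]
    - [0,0,-0.001,0,0,0,0.8]
    - [0,0,-0.001,0,0,0,1]
    - [0,0,-0.001,0,0,0,1]
    - [0,0,-0.01,0,0,0,1]
    - [0,0,-0.03,0,0,0,1]
    - [0,0,-0.06,0,0,0,1]
    - [0,0,-0.09,0,0,0,1]
    - [0,0,-0.12,0,0,0,1]
    - [0,0,-0.145,0,0,0,1]
    - [0,0,-0.15,0,0,0,1]

```text
t: 50.0
tcp_pos: [504.4, 90.8, 248.2]
orientation: [[0.053, 0.999, 0.005], [0.999, -0.053, 0.001], [0.001, 0.005, -1.0]]
contact_force: [-0.6, -0.4, 0.4]
gripper_width: 93.7
```

```bash
sed -i 's/k\[150:280/k[150:235/' noz.py; python3 noz.py;python3 go.py 487.4 -314 245 -100
```

```text
((267.5, 168.0), 12.54003620147705) [[496.05562662 124.59443597 176.        ]] [504.16635501  90.57963077 246.98246669]
shift [-0.4049  0.0048  0.0018] rot [ 0.17 -0.25 96.95] t 50.05
```

Emit:
play_rows:
  rows:
    - [-0.01,0,0,0,0,3,1]
    - [-0.036,0,0,0,0,9,1]
    - [-0.064,0.001,0,0,0,16,1]
    - [-0.092,0.001,0,0,0,23,1]
    - [-0.12,0.001,0,0,0,30,1]
    - [-0.148,0.002,0,0,0,37,1]
    - [-0.176,0.002,0,0,0,44,1]
    - [-0.204,0.002,0,0,0,51,1]
    - [-0.232,0.003,0,0,0,58,1]
    - [-0.26,0.003,0,0,0,65,1]
    - [-0.288,0.003,0,0,0,72,1]
    - [-0.31,0.004,0,0,0,79,1]

```text
t: 51.05
tcp_pos: [489.3, -221.8, 242.6]
orientation: [[0.991, 0.131, -0.001], [0.131, -0.991, 0.0], [-0.001, -0.0, -1.0]]
contact_force: [0.2, 0.0, 1.3]
gripper_width: 94.1
```

```bash
python3 go.py 487.4 -314 245 -100
```

```text
shift [-0.014   0.0911 -0.0024] rot [-1.000e-02  7.000e-02  1.754e+01] t 51.05
```

Emit:
play_rows:
  rows:
    - [-0.003,0.02,0,0,0,4,1]
    - [-0.007,0.045,0,0,0,9,1]
    - [-0.011,0.07,0,0,0,14,1]
    - [-0.013,0.086,0,0,0,17,1]
    - [-0.014,0.091,0,0,0,17.5,1]
    - [-0.014,0.091,0,0,0,17.5,1]
    - [-0.014,0.091,0,0,0,17.5,1]
    - [-0.014,0.091,0,0,0,17.5,1]

```text
t: 51.72
tcp_pos: [489.2, -310.4, 243.2]
orientation: [[0.987, -0.163, -0.0], [-0.163, -0.987, 0.001], [-0.0, -0.001, -1.0]]
contact_force: [-0.2, -0.6, -0.2]
gripper_width: 93.8
```

```bash
python3 go.py 487.4 -314 110 -100; python3 - <<'E'
from h import *
w=snap("wrist");p=proj(w,[[487.3,-313.5,173],[560.5,-327.5,169]]);print(p)
h=cv2.cvtColor(w["pixels"],cv2.COLOR_BGR2HSV)
u,v=p[0].astype(int);cv2.imwrite("pics/s.png",w["pixels"][v-60:v+60,u-60:u+60])
g=cv2.medianBlur(cv2.cvtColor(w["pixels"],cv2.COLOR_BGR2GRAY),5)
C=cv2.HoughCircles(g[v-60:v+60,u-60:u+60],cv2.HOUGH_GRADIENT,1,50,param1=60,param2=15,minRadius=25,maxRadius=42)
print(C)
for c in C[0]: print(plane(w,[[c[0]+u-60,c[1]+v-60]],172))
E
```

```text
shift [-0.0011  0.004   0.1332] rot [-0.03  0.02  0.61] t 51.7167
[[284.46604639 209.27432854]
 [286.99384749 117.69267578]]
[[[59.5 57.5 28.8]]]
[[ 489.53596476 -313.05567787  172.        ]]
```

Emit:
play_rows:
  rows:
    - [0,0.002,0.01,0,0,0.6,1]
    - [0,0.0035,0.03,0,0,0.6,1]
    - [0,0.0035,0.055,0,0,0.6,1]
    - [0,0.0035,0.08,0,0,0.6,1]
    - [0,0.0035,0.105,0,0,0.6,1]
    - [0,0.0035,0.122,0,0,0.6,1]
    - [0,0.0035,0.131,0,0,0.6,1]
    - [0,0.0035,0.133,0,0,0.6,1]
    - [0,0.0035,0.133,0,0,0.6,0.6]
    - [0,0.0035,0.133,0,0,0.6,0.2]
    - [0,0.0035,0.133,0,0,0.6,-0.1]
    - [0,0.0035,0.133,0,0,0.6,-1]

```text
t: 52.77
tcp_pos: [489.0, -315.5, 111.4]
orientation: [[0.984, -0.176, 0.001], [-0.176, -0.984, -0.001], [0.001, 0.001, -1.0]]
contact_force: [-0.3, -0.5, 0.2]
gripper_width: 70.6
```

Emit:
play_rows:
  squeeze: 30
  rows:
    - [0,0,0,0,0,0,-1]
    - [0,0,0,0,0,0,-1]
    - [0,0,0,0,0,0,-1]
    - [0,0,0,0,0,0,-1]
    - [0,0,0,0,0,0,-1]
    - [0,0,0,0,0,0,-1]

```text
t: 53.27
tcp_pos: [488.7, -315.2, 110.6]
orientation: [[0.984, -0.176, 0.0], [-0.176, -0.984, 0.0], [0.0, -0.0, -1.0]]
contact_force: [0.3, 1.4, 3.1]
gripper_width: 47.5
```

Emit:
play_rows:
  rows:
    - [0,0,-0.005,0,0,0,-1]
    - [0,0,-0.015,0,0,0,-1]
    - [0,0,-0.03,0,0,0,-1]
    - [0,0,-0.05,0,0,0,-1]
    - [0,0,-0.07,0,0,0,-1]
    - [0,0,-0.085,0,0,0,-1]
    - [0,0,-0.095,0,0,0,-1]
    - [0,0,-0.1,0,0,0,-1]
    - [0,0,-0.1,0,0,0,-1]

```text
t: 54.02
tcp_pos: [488.7, -315.4, 211.4]
orientation: [[0.984, -0.176, 0.001], [-0.176, -0.984, -0.001], [0.001, 0.0, -1.0]]
contact_force: [0.4, 0.5, -3.5]
gripper_width: 47.2
```

```bash
python3 go.py 495.8 20 209 -3.2
```

```text
shift [-0.0521 -0.3314  0.0022] rot [ 7.000e-02 -2.000e-02 -9.695e+01] t 54.0167
```

Emit:
play_rows:
  rows:
    - [-0.001,-0.006,0,0,0,-2,-1]
    - [-0.003,-0.02,0,0,0,-6,-1]
    - [-0.006,-0.04,0,0,0,-12,-1]
    - [-0.01,-0.062,0,0,0,-18,-1]
    - [-0.013,-0.084,0,0,0,-24,-1]
    - [-0.017,-0.106,0,0,0,-30,-1]
    - [-0.02,-0.128,0,0,0,-36,-1]
    - [-0.024,-0.15,0,0,0,-42,-1]
    - [-0.027,-0.172,0,0,0,-48,-1]
    - [-0.03,-0.192,0,0,0,-54,-1]
    - [-0.033,-0.208,0,0,0,-59,-1]
    - [-0.034,-0.217,0,0,0,-62,-1]

```text
t: 55.02
tcp_pos: [492.4, -92.9, 209.5]
orientation: [[0.61, 0.792, -0.001], [0.792, -0.61, 0.001], [-0.0, -0.002, -1.0]]
contact_force: [0.7, -0.6, -4.5]
gripper_width: 47.2
```

```bash
python3 go.py 495.8 20 209 -3.2
```

```text
shift [ 0.0916 -0.0662  0.0006] rot [-9.000e-02 -1.000e-02 -3.441e+01] t 55.0167
```

Emit:
play_rows:
  rows:
    - [0.005,-0.003,0,0,0,-2,-1]
    - [0.015,-0.011,0,0,0,-6,-1]
    - [0.031,-0.022,0,0,0,-12,-1]
    - [0.047,-0.034,0,0,0,-18,-1]
    - [0.063,-0.046,0,0,0,-24,-1]
    - [0.077,-0.056,0,0,0,-29,-1]
    - [0.086,-0.062,0,0,0,-32,-1]
    - [0.091,-0.066,0,0,0,-34,-1]
    - [0.0916,-0.066,0,0,0,-34.4,-1]
    - [0.0916,-0.066,0,0,0,-34.4,-1]
    - [0.0916,-0.066,0,0,0,-34.4,-1]
    - [0.0916,-0.066,0,0,0,-34.4,-1]

```text
t: 56.02
tcp_pos: [497.8, 16.2, 210.3]
orientation: [[0.068, 0.998, -0.0], [0.998, -0.068, -0.0], [-0.0, -0.0, -1.0]]
contact_force: [-0.3, 0.5, -3.2]
gripper_width: 47.6
```

```bash
python3 go.py 495.8 20 111.5 -3.2
```

```text
shift [ 0.0036 -0.0022  0.0988] rot [-0.02  0.01 -0.68] t 56.0167
```

Emit:
play_rows:
  rows:
    - [0.002,-0.001,0.01,0,0,-0.7,-1]
    - [0.003,-0.002,0.025,0,0,-0.7,-1]
    - [0.003,-0.002,0.045,0,0,-0.7,-1]
    - [0.003,-0.002,0.065,0,0,-0.7,-1]
    - [0.003,-0.002,0.08,0,0,-0.7,-1]
    - [0.003,-0.002,0.09,0,0,-0.7,-1]
    - [0.003,-0.002,0.095,0,0,-0.7,-1]
    - [0.003,-0.002,0.098,0,0,-0.7,-1]
    - [0.003,-0.002,0.099,0,0,-0.7,-1]
    - [0.003,-0.002,0.0997,0,0,-0.7,-1]
    - [0.003,-0.002,0.0997,0,0,-0.7,-1]

```text
t: 56.93
tcp_pos: [496.5, 20.4, 111.6]
orientation: [[0.053, 0.999, 0.001], [0.999, -0.053, -0.0], [-0.0, 0.001, -1.0]]
contact_force: [-0.7, -0.3, -1.5]
gripper_width: 47.7
```

Emit:
play_rows:
  rows:
    - [0,0,0.0005,0,0,0,-0.2]
    - [0,0,0.0005,0,0,0,0.3]
    - [0,0,0,0,0,0,0.8]
    - [0,0,0,0,0,0,1]
    - [0,0,0,0,0,0,1]
    - [0,0,-0.01,0,0,0,1]
    - [0,0,-0.03,0,0,0,1]
    - [0,0,-0.06,0,0,0,1]
    - [0,0,-0.09,0,0,0,1]
    - [0,0,-0.115,0,0,0,1]
    - [0,0,-0.13,0,0,0,1]
    - [0,0,-0.135,0,0,0,1]

```text
t: 57.93
tcp_pos: [497.2, 20.6, 249.0]
orientation: [[0.053, 0.999, 0.004], [0.999, -0.053, -0.0], [-0.0, 0.004, -1.0]]
contact_force: [0.7, -0.4, 0.2]
gripper_width: 93.6
```

```bash
python3 go.py 560.5 -327.5 245 -100
```

```text
shift [-0.3443  0.0816  0.0043] rot [ 0.17 -0.19 96.96] t 57.9333
```

Emit:
play_rows:
  rows:
    - [-0.01,0.002,0,0,0,3,1]
    - [-0.032,0.007,0,0,0,9,1]
    - [-0.056,0.013,0,0,0,16,1]
    - [-0.08,0.019,0,0,0,23,1]
    - [-0.104,0.025,0,0,0,30,1]
    - [-0.128,0.03,0,0,0,37,1]
    - [-0.152,0.036,0,0,0,44,1]
    - [-0.176,0.042,0,0,0,51,1]
    - [-0.2,0.047,0,0,0,58,1]
    - [-0.224,0.053,0,0,0,65,1]
    - [-0.248,0.059,0,0,0,72,1]
    - [-0.272,0.064,0,0,0,79,1]

```text
t: 58.93
tcp_pos: [545.4, -255.8, 245.1]
orientation: [[0.991, 0.133, -0.001], [0.133, -0.991, 0.0], [-0.001, -0.001, -1.0]]
contact_force: [-0.1, 0.7, 0.1]
gripper_width: 93.7
```

```bash
python3 go.py 560.5 -327.5 245 -100
```

```text
shift [0.0055 0.0731 0.0001] rot [-0.02  0.05 17.62] t 58.9333
```

Emit:
play_rows:
  rows:
    - [0.001,0.016,0,0,0,4,1]
    - [0.003,0.036,0,0,0,9,1]
    - [0.004,0.056,0,0,0,14,1]
    - [0.005,0.069,0,0,0,17,1]
    - [0.0055,0.073,0,0,0,17.6,1]
    - [0.0055,0.073,0,0,0,17.6,1]
    - [0.0055,0.073,0,0,0,17.6,1]
    - [0.0055,0.073,0,0,0,17.6,1]

```text
t: 59.6
tcp_pos: [561.2, -325.0, 245.7]
orientation: [[0.986, -0.165, -0.0], [-0.165, -0.986, 0.001], [-0.0, -0.001, -1.0]]
contact_force: [0.5, 0.5, -0.8]
gripper_width: 94.1
```

```bash
python3 go.py 560.5 -327.5 115 -100; python3 - <<'E'
from h import *
w=snap("wrist");p=proj(w,[[560.5,-327.5,169]]);print(p)
u,v=p[0].astype(int)
g=cv2.medianBlur(cv2.cvtColor(w["pixels"],cv2.COLOR_BGR2GRAY),5)
C=cv2.HoughCircles(g[v-50:v+50,u-50:u+50],cv2.HOUGH_GRADIENT,1,50,param1=60,param2=12,minRadius=18,maxRadius=32)
for c in C[0]: print(c,plane(w,[[c[0]+u-50,c[1]+v-50]],169))
E
```

```text
shift [-0.0002  0.0026  0.1307] rot [-0.03  0.01  0.51] t 59.6
[[283.41750169 205.93973631]]
[48.5 35.5 26.8] [[ 574.05942993 -328.1020533   169.        ]]
```

Emit:
play_rows:
  rows:
    - [0,0.002,0.01,0,0,0.5,1]
    - [0,0.0026,0.03,0,0,0.5,1]
    - [0,0.0026,0.055,0,0,0.5,1]
    - [0,0.0026,0.08,0,0,0.5,1]
    - [0,0.0026,0.105,0,0,0.5,1]
    - [0,0.0026,0.122,0,0,0.5,1]
    - [0,0.0026,0.129,0,0,0.5,1]
    - [0,0.0026,0.131,0,0,0.5,1]
    - [0,0.0026,0.131,0,0,0.5,0.5]
    - [0,0.0026,0.131,0,0,0.5,0]
    - [0,0.0026,0.131,0,0,0.5,-0.4]
    - [0,0.0026,0.131,0,0,0.5,-1]

```text
t: 60.65
tcp_pos: [561.2, -329.1, 115.8]
orientation: [[0.984, -0.176, 0.001], [-0.176, -0.984, -0.001], [0.002, 0.0, -1.0]]
contact_force: [-0.6, 0.4, -0.1]
gripper_width: 70.9
```

Emit:
play_rows:
  squeeze: 30
  rows:
    - [0,0,0,0,0,0,-1]
    - [0,0,0,0,0,0,-1]
    - [0,0,0,0,0,0,-1]
    - [0,0,0,0,0,0,-1]
    - [0,0,0,0,0,0,-1]
    - [0,0,0,0,0,0,-1]
    - [0,0,0,0,0,0,-1]

```text
t: 61.23
tcp_pos: [560.7, -328.7, 114.7]
orientation: [[0.984, -0.176, 0.0], [-0.176, -0.984, 0.0], [0.0, -0.0, -1.0]]
contact_force: [0.2, 0.8, 0.3]
gripper_width: 37.0
```

Emit:
play_rows:
  rows:
    - [0,0,-0.005,0,0,0,-1]
    - [0,0,-0.015,0,0,0,-1]
    - [0,0,-0.03,0,0,0,-1]
    - [0,0,-0.05,0,0,0,-1]
    - [0,0,-0.07,0,0,0,-1]
    - [0,0,-0.085,0,0,0,-1]
    - [0,0,-0.095,0,0,0,-1]
    - [0,0,-0.1,0,0,0,-1]
    - [0,0,-0.1,0,0,0,-1]

```text
t: 61.98
tcp_pos: [561.0, -329.0, 215.9]
orientation: [[0.984, -0.176, 0.001], [-0.176, -0.984, -0.001], [0.001, 0.0, -1.0]]
contact_force: [0.4, 0.2, -2.2]
gripper_width: 36.7
```

```bash
python3 go.py 492.3 -49.8 214 -3.2
```

```text
shift [-0.1169 -0.2627  0.0016] rot [ 9.000e-02 -4.000e-02 -9.695e+01] t 61.9833
```

Emit:
play_rows:
  rows:
    - [-0.003,-0.006,0,0,0,-2,-1]
    - [-0.008,-0.017,0,0,0,-6,-1]
    - [-0.015,-0.034,0,0,0,-12,-1]
    - [-0.022,-0.05,0,0,0,-18,-1]
    - [-0.03,-0.067,0,0,0,-24,-1]
    - [-0.037,-0.084,0,0,0,-30,-1]
    - [-0.045,-0.1,0,0,0,-36,-1]
    - [-0.052,-0.117,0,0,0,-42,-1]
    - [-0.06,-0.134,0,0,0,-48,-1]
    - [-0.067,-0.151,0,0,0,-54,-1]
    - [-0.073,-0.164,0,0,0,-59,-1]
    - [-0.076,-0.17,0,0,0,-62,-1]

```text
t: 62.98
tcp_pos: [514.9, -146.0, 213.9]
orientation: [[0.612, 0.791, -0.001], [0.791, -0.612, 0.001], [-0.0, -0.002, -1.0]]
contact_force: [0.3, -0.1, -1.7]
gripper_width: 37.0
```

```bash
python3 go.py 492.3 -49.8 214 -3.2
```

```text
shift [ 0.0622 -0.0767 -0.    ] rot [-9.000e-02 -1.000e-02 -3.454e+01] t 62.9833
```

Emit:
play_rows:
  rows:
    - [0.003,-0.004,0,0,0,-2,-1]
    - [0.01,-0.013,0,0,0,-6,-1]
    - [0.021,-0.026,0,0,0,-12,-1]
    - [0.032,-0.04,0,0,0,-18,-1]
    - [0.043,-0.053,0,0,0,-24,-1]
    - [0.052,-0.064,0,0,0,-29,-1]
    - [0.058,-0.072,0,0,0,-32,-1]
    - [0.0615,-0.076,0,0,0,-34,-1]
    - [0.062,-0.0767,0,0,0,-34.5,-1]
    - [0.062,-0.0767,0,0,0,-34.5,-1]
    - [0.062,-0.0767,0,0,0,-34.5,-1]
    - [0.062,-0.0767,0,0,0,-34.5,-1]

```text
t: 63.98
tcp_pos: [493.8, -52.6, 214.5]
orientation: [[0.066, 0.998, -0.0], [0.998, -0.066, 0.0], [0.0, -0.0, -1.0]]
contact_force: [0.1, 0.2, -1.4]
gripper_width: 37.3
```

```bash
python3 go.py 492.3 -49.8 115.7 -3.2
```

```text
shift [ 0.0027 -0.0017  0.0988] rot [-0.01 -0.01 -0.57] t 63.9833
```

Emit:
play_rows:
  rows:
    - [0.002,-0.001,0.01,0,0,-0.6,-1]
    - [0.002,-0.0015,0.025,0,0,-0.6,-1]
    - [0.002,-0.0015,0.045,0,0,-0.6,-1]
    - [0.002,-0.0015,0.065,0,0,-0.6,-1]
    - [0.002,-0.0015,0.08,0,0,-0.6,-1]
    - [0.002,-0.0015,0.09,0,0,-0.6,-1]
    - [0.002,-0.0015,0.095,0,0,-0.6,-1]
    - [0.002,-0.0015,0.098,0,0,-0.6,-1]
    - [0.002,-0.0015,0.099,0,0,-0.6,-1]
    - [0.002,-0.0015,0.0997,0,0,-0.6,-1]
    - [0.002,-0.0015,0.0997,0,0,-0.6,-1]

```text
t: 64.9
tcp_pos: [492.9, -49.9, 115.7]
orientation: [[0.053, 0.999, 0.001], [0.999, -0.053, -0.0], [-0.0, 0.001, -1.0]]
contact_force: [0.2, -0.7, -2.8]
gripper_width: 36.9
```

Emit:
play_rows:
  rows:
    - [0,0,0.0007,0,0,0,-1]
    - [0,0,0.0012,0,0,0,-1]
    - [0,0,0.0012,0,0,0,-1]

```text
t: 65.15
tcp_pos: [493.6, -49.9, 115.5]
orientation: [[0.053, 0.999, 0.002], [0.999, -0.053, -0.001], [-0.001, 0.002, -1.0]]
contact_force: [-5.2, 1.0, 19.2]
gripper_width: 37.2
```

Emit:
play_rows:
  rows:
    - [0,0,-0.0008,0,0,0,-0.5]
    - [0,0,-0.0008,0,0,0,0.1]
    - [0,0,-0.0008,0,0,0,0.6]
    - [0,0,-0.0008,0,0,0,1]
    - [0,0,-0.0008,0,0,0,1]
    - [0,0,-0.01,0,0,0,1]
    - [0,0,-0.03,0,0,0,1]
    - [0,0,-0.06,0,0,0,1]
    - [0,0,-0.1,0,0,0,1]
    - [0,0,-0.14,0,0,0,1]
    - [0,0,-0.18,0,0,0,1]
    - [0,0,-0.22,0,0,0,1]

```text
t: 66.15
tcp_pos: [491.9, -49.5, 336.7]
orientation: [[0.053, 0.999, 0.001], [0.999, -0.053, -0.0], [-0.0, 0.001, -1.0]]
contact_force: [2.0, -0.7, 0.1]
gripper_width: 94.1
```

```bash
python3 go.py 495 20 360 -3.2
```

```text
shift [ 0.0696 -0.0005 -0.0233] rot [ 0.04 -0.    0.19] t 66.15
```

Back to the first viewing pose for a like-for-like check.

Emit:
play_rows:
  rows:
    - [0.02,0,-0.008,0,0,0,1]
    - [0.045,0,-0.016,0,0,0,1]
    - [0.064,0,-0.022,0,0,0,1]
    - [0.0675,-0.0005,-0.0225,0,0,0,1]
    - [0.0675,-0.0005,-0.0225,0,0,0,1]
    - [0.0675,-0.0005,-0.0225,0,0,0,1]

```text
t: 66.65
tcp_pos: [495.3, 17.0, 356.3]
orientation: [[0.053, 0.999, -0.0], [0.999, -0.053, -0.0], [-0.0, -0.0, -1.0]]
contact_force: [-0.0, 0.3, -0.1]
gripper_width: 94.3
```

```bash
sed -i '/^pr=/,$d' m2.py; python3 m2.py; python3 - <<'E'
from h import *
w=snap("wrist","w9.png");t=snap("top");s=snap("side")
print(plane(w,[[281,236]],170))
h=cv2.cvtColor(t["pixels"],cv2.COLOR_BGR2HSV);m=cv2.inRange(h,(0,150,90),(8,255,255));m[:,:140]=0;m[:,210:]=0;m[:120]=0;m[250:]=0
C=max(cv2.findContours(m,0,1)[0],key=cv2.contourArea).reshape(-1,2);print("pump",cv2.minAreaRect(plane(t,C,22)[:,:2].astype(np.float32)))
o=np.zeros((420,800,3),np.uint8);o[:,:400]=w["pixels"][:,80:480];o[:210,400:]=cv2.resize(t["pixels"][105:255,125:450],(400,210));o[210:,400:]=cv2.resize(s["pixels"][120:340,80:400],(400,210),interpolation=cv2.INTER_AREA);cv2.imwrite("pics/d9.png",o)
E
```

```text
noz ([283.7634582519531, 115.3922119140625], 10.753472328186035) [[502.9  90.2 177. ]]
tri w-s (array([503. ,  90.3, 175. ]), np.float64(0.44043634091809086)) w-t (array([502.8,  90.5, 178.3]), np.float64(0.5248238069276653))
spray ([278.8135681152344, 179.440673828125], 19.441669464111328) [[493.6  19.3 172. ]]
 side cap [np.float32(239.88461), np.float32(160.0)] (array([493.2,  19.7, 176.9]), np.float64(1.4515500881020136))
oil ([279.8701477050781, 228.12388610839844], 13.441269874572754) [[491.6 -40.6 168. ]]
 side oil [np.float32(260.26562), np.float32(153.0)] (array([488.8, -43.4, 169. ]), np.float64(8.073804301031844))
[[492.27359538 -50.33100025 170.        ]]
pump ((480.66766357421875, 302.9835205078125), (32.012264251708984, 119.24345397949219), 80.3935317993164)
```

View pics/d9.png

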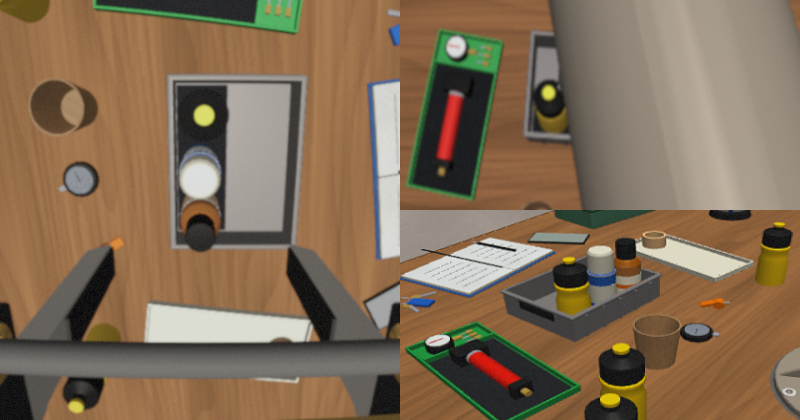

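All three bottles measure within about 1 mm of the same measurements taken at the start. They're upright, the pump lies in the bay and the tape is in place. Handing in.

```bash
python3 -c "
from cell import *;print(finish_job())"
```

```text
the job is handed in; nothing more can be done
None
```

The job is handed in after about 67 s of the 146 s allowed; `finish_job()` gives no verdict. I stood the three bottles in the white tray and laid the pump lengthwise in the green bay. Then I put the drink, spray and oil back in their spots in the crate.

**Last checks:**
- **Bottles:** I repeated the starting measurements from the same viewing pose. The drink, spray and oil caps came out within about 1 mm of their first readings, and all three look upright.
- **Pump:** it lies at about (481, 303), roughly 3 mm from the bay centre I measured, and in line with the bay to within about 1 degree.
- **Tape:** it is still in its corner in the side view. I did not measure its position again at the end.

**What went wrong or disagreed:**
- **First drink grasp:** the fingers slid off the lid and lifted the bottle by its nozzle. I set it back down upright in the crate and gripped it lower, and that held.
- **Fingertip height:** the fingertips proved to be about 25 mm above the reported TCP. I set the later grasp heights from that and crept down on the force readings.
- **Oil cap:** the wrist and side views disagreed by 7–8 mm because the colour mask was poor. I placed the oil by the close wrist view instead.

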